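# Release the ratchet clamp and gauge the reel adapters

### The job

The ratchet clamp holds two to four flanged reel adapters. Flick its sprung pawl off the ratchet wheel, ease the drum back gently by its crank as far as it goes so that the clamp bar clears the flanges, then try each adapter on the gauge pin: stand the ones that slide fully home over the pin in the shallow tray, and put the ones that will not go on into the deep bin. Finish with the drum still fully back and the pawl flicked on to the wheel again, and leave the other things on the bench alone.

Things in the scene. Friction and masses are not known exactly. Their poses are not given: they have to be found in the camera images.
- clamp: Ratchet clamp, fixed; plate 8 mm thick. Origin on the bench, mid-row; y along the row, drum on the -x side. Adapters stand at x 0, y -84, -28, 28, 84 mm, some places empty. Fence at x 27 to 39, 22 mm above the bench. On the -x side a clamp bar (top 24 mm above bench, 230 mm long) has a lip over the flanges by 5 mm; with the drum fully back it is 26 mm clear of them.
- drum (a joint): Drum angle, rad, counter-clockwise seen from above: wound -0.15 to 0 at the start; grows as it is eased back, to its stop at 2.094. A rack draws the clamp bar back 15 mm per rad. Friction 0.15 N m (3 N at the knob) holds it where it is left; turned quickly it drags more (0.2 N m per rad/s). With the pawl on it turns back no more than 0.2 rad.
- drum_axis (a point): Fixed point on the drum's upright axis, 70 mm above the bench; at x = -130 mm, y = 0 in the clamp's frame. The 12-tooth ratchet wheel is 80 mm across, 28 to 40 mm above the bench.
- crank_knob (a point): Middle of the crank's upright black knob, 18 mm in diameter, from 70 to 112 mm above the bench (this point 91 mm), 55 mm from the drum axis. At drum angle 0 it lies 60 degrees (counter-clockwise from the clamp's +x) round from the axis; fully back at 180 degrees.
- pawl (a joint): Angle of the sprung pawl, rad, counter-clockwise seen from above: 0 on the wheel, 0.45 off (stop). An over-centre spring drives it to whichever side of 0.225 it is on, so it stays on or off once flicked past the middle; about 1.5 N at the post.
- pawl_pivot (a point): Fixed upright axis of the pawl, 34 mm above the bench; at x = -80 mm, y = -46 mm in the clamp's frame.
- pawl_post (a point): Upright steel thumb post at the end of the pawl lever: 12 mm in diameter, from 40 to 96 mm above the bench (this point 75 mm), 98 mm from the pivot. At pawl 0 it lies 97 mm in -x and 14 mm in -y of the pivot (clamp's frame); flicked off it swings about 43 mm, mostly to the clamp's -y, away from the wheel.
- adapter_a: Flanged reel adapter, black plastic, 90 g: tube 34 mm across, 55 mm tall in all, on a flange 52 mm across, 8 mm thick; through bore 23 mm (fits) or 18 mm (does not), any adapter may be either, at most two of a kind. Origin: centre of the flange's underside, z up the tube. Starts standing in the clamp, underside 8 mm above the bench. May be absent.
- adapter_b: Flanged reel adapter, black plastic, 90 g: tube 34 mm across, 55 mm tall in all, on a flange 52 mm across, 8 mm thick; through bore 23 mm (fits) or 18 mm (does not), any adapter may be either, at most two of a kind. Origin: centre of the flange's underside, z up the tube. Starts standing in the clamp, underside 8 mm above the bench. May be absent.
- adapter_c: Flanged reel adapter, black plastic, 90 g: tube 34 mm across, 55 mm tall in all, on a flange 52 mm across, 8 mm thick; through bore 23 mm (fits) or 18 mm (does not), any adapter may be either, at most two of a kind. Origin: centre of the flange's underside, z up the tube. Starts standing in the clamp, underside 8 mm above the bench. May be absent.
- adapter_d: Flanged reel adapter, black plastic, 90 g: tube 34 mm across, 55 mm tall in all, on a flange 52 mm across, 8 mm thick; through bore 23 mm (fits) or 18 mm (does not), any adapter may be either, at most two of a kind. Origin: centre of the flange's underside, z up the tube. Starts standing in the clamp, underside 8 mm above the bench. May be absent.
- gauge: Go gauge, fixed: steel block 85 x 85 x 15 mm with an upright pin 20 mm in diameter, 50 mm tall above the block, its top 8 mm tapered to 12 mm. Origin under the block's centre, on the pin's axis. A 23 mm bore slides down until the flange rests on the block (underside 15 mm above the bench); an 18 mm bore catches on the taper, about 6 mm below the pin's top.
- pin_top (a point): Centre of the gauge pin's top, 65 mm above the bench.
- tray: Shallow aluminium tray for the good ones, loose, 90 (x) x 140 (y) x 20 mm high, walls and floor 4 mm. Origin: centre of its underside. Room for two adapters side by side along y.
- bin: Deep grey plastic bin for the rejects, loose, 90 (x) x 140 (y) x 48 mm high, walls and floor 4 mm. Origin: centre of its underside. Room for two adapters side by side along y.
- multimeter: Bystander: green multimeter, 150 x 75 x 32 mm.
- screwdriver: Bystander: screwdriver 170 mm long, lying.
- flux_bottle: Bystander: white bottle, 42 mm across, 85 mm tall.
- solder_spool: Bystander: metal spool, 56 mm across, 45 mm tall.
- circuit_board: Bystander: green circuit board, 100 x 70 mm.
- tape_reel: Bystander: cardboard tape ring lying flat, 100 mm across, 12 mm thick.
- brush: Bystander: brush 160 mm long, lying.
There are look-alikes about, which are no part of the job. What is shaped like the adapter_d but blue, green or orange is not meant.

How it is judged:
By the outcome, as a careful person would: the job done as asked, in the order asked, and still so for the second after the job is handed in, with the robot touching nothing.
Of adapter_a, adapter_b, adapter_c, adapter_d only 2 to 4 are there at a start; the rules pass over those that are not, and their reading is None.
At some moment in a run one of tray, bin may be knocked a few centimetres aside while the robot is not near it.
Once in a run the grip may slacken for a moment while it holds something.
It also fails if it takes over 210 s, if anything falls off the work surface, if the arm or the gripper's body presses on something with over 40 N, if the wrist force passes 120 N, or if a joint passes its speed limit or range.

### The arm

A 6-joint arm with a two-finger parallel gripper is mounted at the origin on the work surface. World frame = base frame: x ahead of the robot, y to its left, z up, the work surface at z = 0. Lengths are in m, angles in rad, forces in N, time in s.
With the tool pointing down it reaches from about 0.25 to 0.725 m from the base axis. Payload 9.7 kg.
Tool frame: the origin (TCP) lies on the centre line of the jaws, within the pads' length; the fingertips stand 17 mm ahead of it and the grasp point (between the pads) lies 2 mm behind it (env.finger_overhang is the distance from the TCP to the fingertips, in m); z points along the fingers, y is the direction in which the jaws open and shut (so a half turn about z gives the same grasp; the last joint's range is limited). The gripper opens to 85 mm and grips with 20 to 120 N. Pads are 22 mm wide; open, the fingers measure 114 mm over their backs; the gripper's body (76 mm by 85 mm) begins 54 mm behind the grasp point. The pads swing forward as they close: fully open they stand 13 mm farther back than shut.
Start: joints at [-1.209, 0.087, 0.176, 1.66, 0, 1.571], TCP at [0.195, -0.514, 0.248] pointing down, gripper open.
Joint ranges: [-3.13, 3.13], [-0.85, 1.81], [-1.15, 1.24], [-2.2, 2.28], [-1.44, 1.52], [-3.14, 3.14]. Speed limits (rad/s): [2.22, 2.22, 2.57, 3.14, 3.14, 3.14].

### API

Orientations are given as a unit quaternion [x, y, z, w].
In Python, from cell import sensors, capture, finish_job, env gives the robot as it stands.
- The arm moves only by the tool arm_command, never from a script. Its arguments are lists of equal length, an entry for each row: "translation": the shift along the tool's x, y, z normalised to -1 to 1, where 1 is 0.05 m, a list of three; "roll": the turn about the tool's z normalised to -1 to 1, where 1 is 0.15 rad; "jaw": the gripper command: -1 is fully open, 1 is shut, values between are in proportion. A call has 1 to 10 rows; each row shifts and turns the commanded pose from where the row before left it, along the tool's axes as they then stand; what a row does not reach is not made up. A row lasts 1/10 s, in which the tool goes at most 50 mm and 8.59 degrees, less where a joint would pass 70% of its speed; a pose out of reach is approached as far as the arm can. A call with a number of a shift or a turn outside -1 to 1 is refused whole. A call with a gripper value outside its range is refused whole. The fingers move at their own pace and stop on an object; "squeeze" is the grip in N (left out, the last holds). Time passes only in rows, so rows that do not move let the fingers close. It gives the time, the measured TCP pose, the force and the opening at its end, in the units of the state.
- sensors.read_state(): the state, without advancing time (a new reading comes with each control period).
- capture(name): name is "scene" or "top"; returns a dict with "img" (384x512x3 uint8, red, green, blue), "intrinsics" (3x3 intrinsics, pixels), "origin" and "attitude" of the camera in the world. Camera axes: x right, y up, looking along -z (the intrinsics and any distortion apply to the point x, -y, -z); pixel columns grow to the right and rows downward; lengths in m; the calibration is good to about 2 mm. A picture is of the moment at which its call begins. There is no depth.
- finish_job(): hands the job in, once; it reports no verdict.
The state is a dict: "clock": time; "joints": joint angles; "qvel": joint speeds; "joint_efforts": joint torques, N m; "position": TCP position; "tcp_rot": TCP orientation; "ft_force": force on the tool from outside, world axes, zero at the start; "torque": the same for the moment, N m; "grip_width": finger opening in m.
Only numpy, scipy, OpenCV 4.12 (cv2) and the standard library are available. Lean on these libraries where they do the work, as an engineer would, in place of code of your own. Each camera call takes 0.05 s, during which the arm holds its last target. There are 200 camera calls.

## Working session

There is one attempt and no reset: what is moved stays moved. The work goes in short steps, Python scripts to look and compute and a tool call to move; the robot and the scene stay as the last step left them, time stands still between calls to the robot, and variables do not carry over. Pictures are saved under pics/ and viewed, about 12 in all and at most 16, crops included, and the job is handed in when it is done.

Besides the shell and the picture viewer there is one more tool, called after "Call:" in YAML: its name, and indented under it one key for each argument. arm_command: Moves the arm, as the interface text tells. Scaled input: -1 to 1 covers 0.05 m each way for a shift and 0.15 rad each way for a turn. Its arguments: {"type":"object","properties":{"translation":{"type":"array"},"roll":{"type":"array"},"jaw":{"type":"array"},"squeeze":{"type":"number"}},"required":["translation","roll","jaw"]}

```bash
ls; mkdir -p pics; cat > h.py <<'E'
import numpy as np, cv2
from scipy.spatial.transform import Rotation as R
from cell import sensors, capture, finish_job, env
def att(a):
    a=np.array(a,float)
    return a if a.shape==(3,3) else R.from_quat(a).as_matrix()
def snap(name,fn=None):
    c=capture(name)
    if fn: cv2.imwrite('pics/'+fn+'.png',cv2.cvtColor(c['img'],cv2.COLOR_RGB2BGR))
    return c
def ray(c,uv,z):
    K=np.array(c['intrinsics']);d=np.linalg.inv(K)@[uv[0],uv[1],1]
    d=att(c['attitude'])@[d[0],-d[1],-d[2]];o=np.array(c['origin'])
    return o+d*(z-o[2])/d[2]
def proj(c,p):
    q=att(c['attitude']).T@(np.array(p)-c['origin']);v=np.array(c['intrinsics'])@[q[0],-q[1],-q[2]]
    return v[:2]/v[2]
E
python3 - <<'E'
from h import *
for n in('top','scene'):
    c=snap(n,n+'0');print(n,c.keys(),c['intrinsics'],c['origin'],c['attitude'])
s=sensors.read_state();print(s)
E
```

```text
pics
top dict_keys(['img', 'intrinsics', 'origin', 'attitude']) [[411.95322607   0.         253.36104119]
 [  0.         411.95322607 188.39667197]
 [  0.           0.           1.        ]] [0.45204621 0.01954559 1.15995695] [-0.03478276  0.04079339  0.70990358 -0.70225562]
scene dict_keys(['img', 'intrinsics', 'origin', 'attitude']) [[442.04325022   0.         250.23634297]
 [  0.         442.04325022 194.68019835]
 [  0.           0.           1.        ]] [1.26866554 0.06383605 0.83318495] [0.26214927 0.27274277 0.68653654 0.62093214]
{'clock': 0.1, 'joints': array([-1.20902951e+00,  8.73727140e-02,  1.75199712e-01,  1.65979999e+00,
       -2.83123584e-05,  1.57079406e+00]), 'qvel': array([-5.01861259e-04,  6.13484025e-05, -4.07661517e-05,  4.77259782e-04,
        6.47576335e-04,  1.75514988e-03]), 'joint_efforts': array([-9.72671842e-05, -5.21562445e+01,  4.65652263e+01,  1.60466979e-02,
        1.00354512e-04,  3.41105567e-05]), 'position': array([ 0.19458471, -0.51422264,  0.24766474]), 'tcp_rot': array([ 9.83684777e-01,  1.79899731e-01, -1.19765241e-04, -5.76189891e-04]), 'ft_force': array([-0.456202  ,  0.32714531, -0.03733092]), 'torque': array([-0.01272328,  0.05341851,  0.01774815]), 'grip_width': 0.08530384835622942}
```

View pics/top0.png

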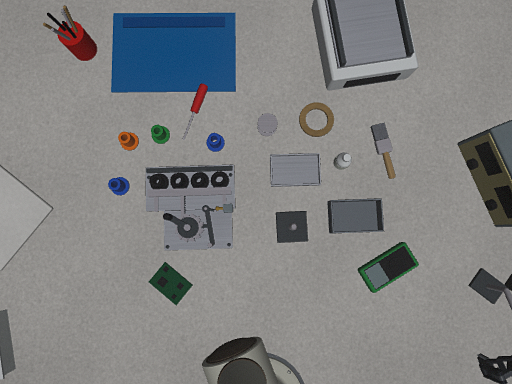

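View pics/scene0.png

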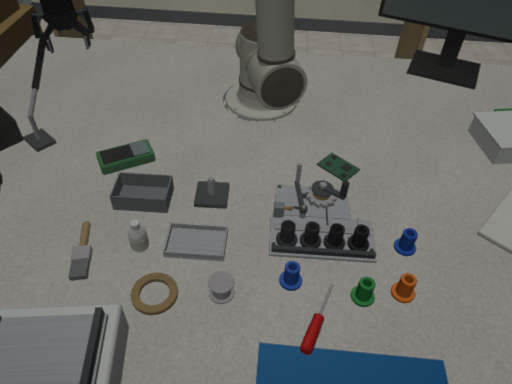

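The top view shows the clamp at about (190,205), holding four black adapters at (159,181), (179,181), (199,180) and (220,179). The drum is at (187,227), the knob at (167,216) and the pawl post near (212,240). The gauge is at (292,226), the tray at (295,170) and the bin at (355,215). I'll measure these from masks next.

```bash
python3 - <<'E'
from h import *
c=snap('top');im=c['img'];g=cv2.cvtColor(im,cv2.COLOR_RGB2GRAY)
crop=cv2.cvtColor(im[155:260,135:340],cv2.COLOR_RGB2BGR)
cv2.imwrite('pics/c1.png',cv2.resize(crop,None,fx=3.9,fy=3.9,interpolation=cv2.INTER_CUBIC))
s=snap('scene');cv2.imwrite('pics/c2.png',cv2.resize(cv2.cvtColor(s['img'][150:265,160:385],cv2.COLOR_RGB2BGR),None,fx=3.5,fy=3.5,interpolation=cv2.INTER_CUBIC))
# dark blobs
m=(g<45).astype(np.uint8)
n,l,st,ce=cv2.connectedComponentsWithStats(m)
for i in range(1,n):
    if st[i,4]>15 and 130<ce[i][0]<400 and 140<ce[i][1]<300: print(ce[i].round(1),st[i],ray(c,ce[i],0).round(3),ray(c,ce[i],.063).round(3))
E
```

```text
[179.3 180.5] [171 173  18  15 200] [0.601 0.219 0.   ] [0.593 0.208 0.063]
[199.4 180. ] [191 173  18  15 201] [0.602 0.162 0.   ] [0.594 0.154 0.063]
[219.3 179.4] [211 172  18  15 187] [0.603 0.105 0.   ] [0.595 0.101 0.063]
[158.6 181.2] [150 174  18  15 226] [0.6   0.277 0.   ] [0.592 0.263 0.063]
[329.4 216.7] [328 201   4  32  76] [ 0.494 -0.204  0.   ] [ 0.492 -0.192  0.063]
[378.9 214.8] [376 200   7  30 120] [ 0.498 -0.344  0.   ] [ 0.496 -0.324  0.063]
[167.5 216.4] [163 213  10   8  50] [0.5   0.251 0.   ] [0.497 0.238 0.063]
[375.8 261.2] [358 242  45  49 108] [ 0.369 -0.33   0.   ] [ 0.373 -0.311  0.063]
[396.6 262.8] [379 246  37  35 669] [ 0.364 -0.388  0.   ] [ 0.369 -0.366  0.063]
[161.1 270.9] [149 262  27  21  38] [0.35  0.267 0.   ] [0.355 0.254 0.063]
[165.4 268.8] [163 266   6   7  27] [0.355 0.255 0.   ] [0.36  0.242 0.063]
[162.  281.3] [156 276  13  12  74] [0.321 0.264 0.   ] [0.328 0.251 0.063]
[179.8 285.7] [177 282   7   8  33] [0.309 0.215 0.   ] [0.317 0.204 0.063]
[173.6 296. ] [171 294   6   5  19] [0.281 0.232 0.   ] [0.29  0.22  0.063]
```

View pics/c1.png

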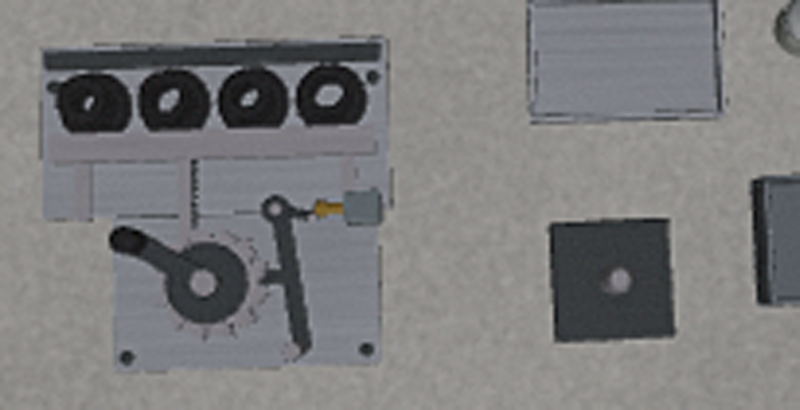

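View pics/c2.png

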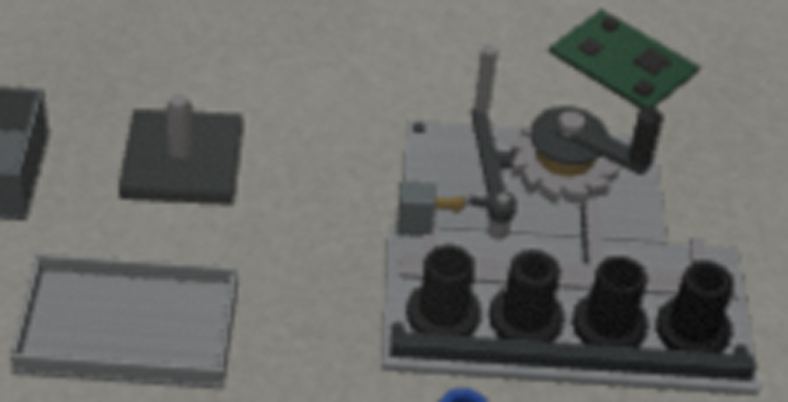

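The crops show the hub, pivot, post and knob clearly. The pin top is at (294,226) in the top view and (211,179) in the scene view. I'll cast rays at the known heights from both views and compare.

```bash
cat > m.py <<'E'
from h import *
from scipy.optimize import least_squares
T=snap('top');S=snap('scene')
t=lambda u,v:(135+u/3.9,155+v/3.9); s=lambda u,v:(160+u/3.5,150+v/3.5)
def p(n,tz,sz,z): 
    a=ray(T,t(*tz),z);b=ray(S,s(*sz),z);print(n,a.round(4),b.round(4));return a,b
p('pin',(620,275),(179,102),.064)
p('post',(299,349),(489,51),.096)
p('knob',(124,239),(650,113),.112)
p('hub',(203,282),(572,120),.07)
p('pivot',(275,207),(502,200),.046)
# clamp pose fit: plate corners z=.008 (unknown), pivot, hub, adapters
scn=[(448,262),(535,267),(622,271),(708,277)]
A=[ray(S,s(*q),.063) for q in scn];print('scene adapters',np.round(A,4))
obs=[];mod=[]
for q,y in zip(scn,(-.084,-.028,.028,.084)): obs.append(ray(S,s(*q),.063)[:2]);mod.append((0,y))
for o in (ray(S,s(572,120),.07),ray(T,t(203,282),.07)): obs.append(o[:2]);mod.append((-.13,0))
for o in (ray(S,s(502,203),.046),ray(T,t(275,207),.046)): obs.append(o[:2]);mod.append((-.08,-.046))
obs=np.array(obs);mod=np.array(mod)
def f(x):
    c,n=np.cos(x[2]),np.sin(x[2]);return (mod@np.array([[c,n],[-n,c]])+x[:2]-obs)
r=least_squares(lambda x:f(x).ravel(),[.6,.17,0]);print('clamp',r.x.round(4));print((f(r.x)*1000).round(1))
g=cv2.cvtColor(T['img'],cv2.COLOR_RGB2HSV)
for nm,pt,z in(('tray',(296,170),.02),('bin',(355,215),.048)):
    # outline by edge difference to bench colour
    d=np.abs(T['img'].astype(int)-np.median(T['img'][150:260,245:265].reshape(-1,3),0)).sum(2)
    m=(d>45).astype(np.uint8)
    m=cv2.morphologyEx(m,cv2.MORPH_CLOSE,np.ones((5,5),np.uint8))
    n,l,st,ce=cv2.connectedComponentsWithStats(m)
    k=l[pt[1],pt[0]];cs,_=cv2.findContours((l==k).astype(np.uint8),0,2)
    rc=cv2.minAreaRect(max(cs,key=cv2.contourArea));bp=np.array([ray(T,q,z) for q in cv2.boxPoints(rc)])
    print(nm,st[k],bp.mean(0).round(4),np.linalg.norm(np.diff(bp,axis=0),axis=1).round(3),np.degrees(np.arctan2(*(np.diff(bp,axis=0)[:, [1,0]].T))).round(1))
E
python3 m.py
```

```text
pin [ 0.4695 -0.097   0.064 ] [ 0.4723 -0.0918  0.064 ]
post [0.423  0.1181 0.096 ] [0.4276 0.1272 0.096 ]
knob [0.4957 0.2303 0.112 ] [0.4965 0.2352 0.112 ]
hub [0.4679 0.1852 0.07  ] [0.4651 0.1893 0.07  ]
pivot [0.5194 0.1393 0.046 ] [0.526  0.1426 0.046 ]
scene adapters [[0.6016 0.106  0.063 ]
 [0.5997 0.1629 0.063 ]
 [0.5968 0.2196 0.063 ]
 [0.5958 0.2755 0.063 ]]
clamp [0.5989 0.1912 0.0411]
[[ 0.7  1.3]
 [ 0.4  0.4]
 [ 0.9 -0.4]
 [-0.4 -0.4]
 [ 3.9 -3.4]
 [ 1.1  0.6]
 [-8.  -0.7]
 [ 1.4  2.6]]
tray [ 270  153   52   34 1408] [ 0.6265 -0.1094  0.02  ] [0.144 0.093 0.142] [-90.6 178.3  89.4]
bin [ 327  198   58   36 1893] [ 0.4952 -0.2653  0.048 ] [0.153 0.092 0.151] [-88.6 179.5  91.4]
```

Ray casts from the two views differ by about 5 mm, so I'm using the mean. Pin about (.471,-.0945), clamp about (.5985,.1895) with yaw about .037, post about (.425,.123), knob about (.496,.233). The pawl comes first: square the tool to world axes, then travel over the post.

Call:
arm_command:
  translation:
    - [0,0,0]
    - [0,0,0]
    - [0,0,0]
    - [0,0,0]
  roll: [0.8,0.8,0.81,0]
  jaw: [0.3,0.3,0.3,0.3]
  squeeze: 25

```text
clock: 0.7
position: [0.1946, -0.5144, 0.2482]
tcp_rot: [1.0, -0.001, -0.0, -0.0]
ft_force: [-0.1, 0.1, -0.6]
grip_width: 0.0305
```

Call:
arm_command:
  translation:
    - [0.33,-0.91,0]
    - [0.33,-0.91,0]
    - [0.33,-0.91,0]
    - [0.33,-0.91,0]
    - [0.33,-0.91,0]
    - [0.33,-0.91,0]
    - [0.33,-0.91,0]
    - [0.33,-0.91,0]
    - [0.33,-0.91,0]
    - [0.33,-0.91,0]
  roll: [0,0,0,0,0,0,0,0,0,0]
  jaw: [0.3,0.3,0.3,0.3,0.3,0.3,0.3,0.3,0.3,0.3]

```text
clock: 1.7
position: [0.3597, -0.0574, 0.2486]
tcp_rot: [1.0, 0.002, 0.001, 0.0]
ft_force: [1.3, -1.1, 0.6]
grip_width: 0.03
```

Call:
arm_command:
  translation:
    - [0.33,-0.91,0]
    - [0.33,-0.91,0]
    - [0.33,-0.91,0]
    - [0.33,-0.91,0]
    - [0,0,0]
  roll: [0,0,0,0,0]
  jaw: [0.3,0.3,0.3,0.3,0.3]

```text
clock: 2.2
position: [0.4272, 0.052, 0.25]
tcp_rot: [0.999, 0.046, -0.002, -0.028]
ft_force: [-0.4, 0.5, 0.3]
grip_width: 0.0298
```

```bash
python3 -c "
from h import *
s=sensors.read_state();print(s['joints'].round(3),s['qvel'].round(3),s['position'],s['tcp_rot'])"
```

```text
[ 0.087 -0.195 -0.091  1.676  0.055  3.137] [-0.035 -0.038 -0.031  0.028 -0.032  0.01 ] [0.42723468 0.05195037 0.25003357] [ 0.99857937  0.04555512 -0.00177121 -0.02758309]
```

Call:
arm_command:
  translation:
    - [0,0,0]
    - [0,0,0]
  roll: [0,0,0]
  jaw: [0.3,0.3]

```text
$.roll: bad value
```

Joint 6 hit its range, because q6 = q1 − heading + π. I'll work at heading π (tool x = −world x, tool y = +world y), which puts joint 6 in the middle of its range.

Call:
arm_command:
  translation:
    - [0,0,0]
    - [0,0,0]
    - [0,0,0]
    - [0,0,0]
    - [0,0,0]
    - [0,0,0]
    - [0,0,0]
    - [0,0,0]
    - [0,0,0]
    - [0,0,0]
  roll: [-0.9,-0.9,-0.9,-0.9,-0.9,-0.9,-0.9,-0.9,-0.9,-0.9]
  jaw: [0.3,0.3,0.3,0.3,0.3,0.3,0.3,0.3,0.3,0.3]

```text
clock: 3.2
position: [0.4257, 0.0498, 0.2506]
tcp_rot: [0.751, 0.66, 0.016, -0.022]
ft_force: [0.4, -0.7, 0.6]
grip_width: 0.0294
```

Call:
arm_command:
  translation:
    - [0,0,0]
    - [0,0,0]
    - [0,0,0]
    - [0,0,0]
    - [0,0,0]
    - [0,0,0]
    - [0,0,0]
    - [0,0,0]
    - [0,0,0]
    - [0,0,0]
  roll: [-0.9,-0.9,-0.9,-0.9,-0.9,-0.9,-0.9,-0.9,-0.9,-0.9]
  jaw: [0.3,0.3,0.3,0.3,0.3,0.3,0.3,0.3,0.3,0.3]

```text
clock: 4.2
position: [0.4257, 0.0498, 0.2506]
tcp_rot: [0.174, 0.984, 0.026, -0.007]
ft_force: [-0.7, 0.3, 0.5]
grip_width: 0.0298
```

```bash
cat > st.py <<'E'
from h import *
s=sensors.read_state();M=R.from_quat(s['tcp_rot']).as_matrix()
print(s['clock'],s['joints'].round(3),s['position'].round(4),'phi',np.arctan2(M[1,0],M[0,0]).round(4),'z',M[:,2].round(3),'F',s['ft_force'].round(1),s['grip_width'].round(4))
E
python3 st.py
```

```text
Traceback (most recent call last):
  File "st.py", line 3, in <module>
    print(s['clock'],s['joints'].round(3),s['position'].round(4),'phi',np.arctan2(M[1,0],M[0,0]).round(4),'z',M[:,2].round(3),'F',s['ft_force'].round(1),s['grip_width'].round(4))
                                                                                                                                                         ^^^^^^^^^^^^^^^^^^^^^
AttributeError: 'float' object has no attribute 'round'
```

```bash
sed -i "s/s\['grip_width'\].round(4)/round(s['grip_width'],4)/" st.py; python3 st.py; python3 -c "
from h import *
print(type(sensors),[a for a in dir(sensors) if a[0]!='_'],[a for a in dir(env) if a[0]!='_'])"
```

```text
4.2 [ 0.083 -0.2   -0.094  1.678  0.054  0.432] [0.4257 0.0498 0.2506] phi 2.7928 z [-0.005  0.054 -0.999] F [-0.7  0.3  0.5] 0.0298
<class 'host.Sensors'> ['read_state'] ['Unreachable', 'finger_overhang']
```

The limit left a 3° tilt (tool z leaning toward +y) in the commanded pose. The mirror-image limit, q6 = −3.14 while moving toward −y, should cancel it, so I'll roll there and creep.

Call:
arm_command:
  translation:
    - [0,0,0]
    - [0,0,0]
    - [0,0,0]
    - [0,0,0]
    - [0,0,0]
    - [0,0,0]
    - [0,0,0]
    - [0,0,0]
    - [0,0,0]
    - [0,0,0]
  roll: [-1,-1,-1,-1,-1,-1,-1,-1,-1,-1]
  jaw: [0.3,0.3,0.3,0.3,0.3,0.3,0.3,0.3,0.3,0.3]

```text
clock: 5.2
position: [0.4256, 0.0498, 0.2506]
tcp_rot: [-0.544, 0.839, 0.024, 0.012]
ft_force: [-0.0, -0.5, -0.5]
grip_width: 0.0295
```

Call:
arm_command:
  translation:
    - [0,0,0]
    - [0,0,0]
    - [0,0,0]
    - [0,0,0]
    - [0,0,0]
    - [0,0,0]
    - [0,0,0]
    - [0,0,0]
    - [0,0,0]
    - [0,0,0]
  roll: [-1,-1,-1,-1,-1,-1,-1,-1,-1,-1]
  jaw: [0.3,0.3,0.3,0.3,0.3,0.3,0.3,0.3,0.3,0.3]

```text
clock: 6.2
position: [0.4257, 0.0498, 0.2506]
tcp_rot: [0.97, -0.243, -0.009, -0.025]
ft_force: [-0.3, 0.8, 0.2]
grip_width: 0.03
```

Call:
arm_command:
  translation:
    - [0,0,0]
    - [0,0,0]
    - [0,0,0]
    - [0,0,0]
    - [0,0.4,0]
    - [0,0.4,0]
    - [0,0,0]
  roll: [-1,-1,-1,-0.7,0,0,0]
  jaw: [0.3,0.3,0.3,0.3,0.3,0.3,0.3]

```text
clock: 6.9
position: [0.4273, 0.0263, 0.2484]
tcp_rot: [1.0, 0.018, -0.002, -0.021]
ft_force: [0.6, 1.1, -0.9]
grip_width: 0.0303
```

```bash
python3 st.py
```

```text
6.9 [ 0.036 -0.2   -0.098  1.675  0.041 -3.142] [0.4273 0.0263 0.2484] phi 0.0357 z [-0.004  0.041 -0.999] F [ 0.6  1.1 -0.9] 0.0303
```

Call:
arm_command:
  translation:
    - [0,0.4,0]
    - [0,0.4,0]
    - [0,0.4,0]
    - [0,0,0]
  roll: [0,0,0,0]
  jaw: [0.3,0.3,0.3,0.3]

```text
clock: 7.3
position: [0.4286, 0.0016, 0.2464]
tcp_rot: [1.0, -0.003, -0.001, -0.008]
ft_force: [-0.2, -0.9, 0.3]
grip_width: 0.0298
```

```bash
python3 st.py
```

```text
7.3 [-0.006 -0.199 -0.101  1.672  0.015 -3.141] [0.4286 0.0016 0.2464] phi -0.0059 z [-0.002  0.015 -1.   ] F [-0.2 -0.9  0.3] 0.0298
```

Call:
arm_command:
  translation:
    - [0,0.4,0]
    - [0,0.3,0]
    - [0,0,0]
  roll: [0,0,0]
  jaw: [0.3,0.3,0.3]

```text
clock: 7.6
position: [0.4286, -0.0127, 0.246]
tcp_rot: [1.0, -0.015, -0.001, -0.0]
ft_force: [0.2, 0.0, 0.2]
grip_width: 0.03
```

```bash
python3 st.py
```

```text
7.6 [-0.03  -0.199 -0.101  1.671  0.    -3.141] [ 0.4286 -0.0127  0.246 ] phi -0.0306 z [-0.003  0.    -1.   ] F [0.2 0.  0.2] 0.03
```

The tilt is cancelled (under 0.2°). Next I roll to heading π, with joint 6 mid-range.

Call:
arm_command:
  translation:
    - [0,0,0]
    - [0,0,0]
    - [0,0,0]
    - [0,0,0]
    - [0,0,0]
    - [0,0,0]
    - [0,0,0]
    - [0,0,0]
    - [0,0,0]
    - [0,0,0]
  roll: [1,1,1,1,1,1,1,1,1,1]
  jaw: [0.3,0.3,0.3,0.3,0.3,0.3,0.3,0.3,0.3,0.3]

```text
clock: 8.6
position: [0.4287, -0.0121, 0.246]
tcp_rot: [0.719, -0.695, -0.001, 0.001]
ft_force: [0.5, -0.2, -0.3]
grip_width: 0.0295
```

Call:
arm_command:
  translation:
    - [0,0,0]
    - [0,0,0]
    - [0,0,0]
    - [0,0,0]
    - [0,0,0]
    - [0,0,0]
    - [0,0,0]
    - [0,0,0]
    - [0,0,0]
    - [0,0,0]
  roll: [1,1,1,1,1,1,1,1,1,1]
  jaw: [0.3,0.3,0.3,0.3,0.3,0.3,0.3,0.3,0.3,0.3]

```text
clock: 9.6
position: [0.4286, -0.0121, 0.246]
tcp_rot: [-0.053, 0.999, 0.001, -0.001]
ft_force: [0.1, 0.1, -0.6]
grip_width: 0.0301
```

Call:
arm_command:
  translation:
    - [0,0,0]
    - [0.03,0.9,0]
    - [0.03,0.9,0]
    - [0,0.9,0.5]
    - [0,0,0.7]
    - [0,0,0]
  roll: [0.75,0,0,0,0,0]
  jaw: [0.3,0.3,0.3,0.3,0.3,0.3]

```text
clock: 10.2
position: [0.4236, 0.1223, 0.1828]
tcp_rot: [-0.001, 1.0, -0.001, -0.004]
ft_force: [-1.1, -1.1, 0.3]
grip_width: 0.0301
```

```bash
python3 st.py
```

```text
10.2 [ 2.800e-01 -1.800e-01 -2.070e-01  1.552e+00  1.000e-03  2.780e-01] [0.4236 0.1223 0.1828] phi -3.1393 z [-0.009 -0.001 -1.   ] F [-1.1 -1.1  0.3] 0.0301
```

```bash
python3 - <<'E'
from h import *
s=snap('scene');t=snap('top')
a=cv2.resize(s['img'][90:240,230:390],None,fx=3.2,fy=3.2,interpolation=cv2.INTER_CUBIC)[:480]
b=cv2.resize(t['img'][165:285,135:260],None,fx=2.3,fy=2.3,interpolation=cv2.INTER_CUBIC)
o=np.zeros((480,a.shape[1]+b.shape[1],3),np.uint8);o[:,:a.shape[1]]=a;o[:b.shape[0],a.shape[1]:]=b
cv2.imwrite('pics/d1.png',cv2.cvtColor(o,cv2.COLOR_RGB2BGR));print(a.shape,b.shape)
E
```

```text
(480, 512, 3) (276, 288, 3)
```

View pics/d1.png

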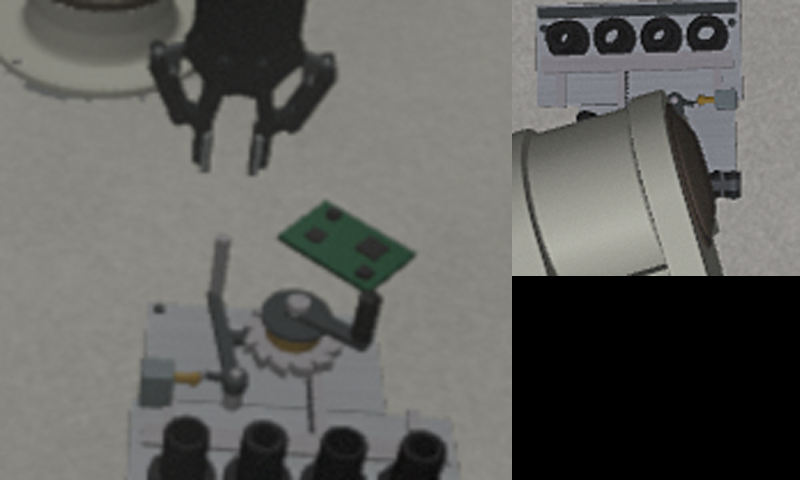

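The gripper is above the post, with fingertips at about (301,144) and post top at (300,164) in the scene view. I'll use the fingertips to calibrate the scene camera's offset.

```bash
python3 - <<'E'
from h import *
s=snap('scene')
print('tips',ray(s,(301.4,143.4),.166).round(4),'true .4236 .1223', 'post',ray(s,(299.7,164.3),.096).round(4))
print(proj(s,(.4236,.1223,.166)))
E
```

```text
tips [0.4305 0.1242 0.166 ] true .4236 .1223 post [0.4266 0.1271 0.096 ]
[300.64534217 141.53185708]
```

Call:
arm_command:
  translation:
    - [0,0.05,0.6]
    - [0,0,0.6]
    - [0,0,0.4]
    - [0,0,0.2]
    - [0,0,0]
  roll: [0,0,0,0,0]
  jaw: [0.3,0.3,0.3,0.3,0.3]

```text
clock: 10.85
position: [0.4256, 0.1236, 0.0973]
tcp_rot: [0.001, 1.0, 0.0, -0.001]
ft_force: [-0.1, 0.4, -0.1]
grip_width: 0.0301
```

```bash
python3 st.py
```

```text
10.85 [ 2.820e-01 -1.720e-01 -3.660e-01  1.379e+00  1.000e-03  2.840e-01] [0.4256 0.1236 0.0973] phi 3.1396 z [-0.002  0.001 -1.   ] F [-0.1  0.4 -0.1] 0.0301
```

Call:
arm_command:
  translation:
    - [0,0,0.14]
    - [0,-0.15,0]
    - [-0.03,-0.15,0]
    - [-0.05,-0.15,0]
    - [-0.06,-0.15,0]
    - [-0.06,-0.15,0]
    - [-0.06,-0.12,0]
    - [0,0,0]
  roll: [0,0,0,0,0,0,0,0]
  jaw: [0.3,0.3,0.3,0.3,0.3,0.3,0.3,0.3]

```text
clock: 11.65
position: [0.4387, 0.0798, 0.0897]
tcp_rot: [0.001, 1.0, 0.0, -0.001]
ft_force: [0.0, 0.5, 0.4]
grip_width: 0.0299
```

```bash
cat > two.py <<'E'
import sys
from h import *
# two.py name x0 y0 w h (scene) out : scaled crop
n,x,y,w,h,o=sys.argv[1],*map(int,sys.argv[2:6]),sys.argv[6]
c=snap(n);f=min(800/w,600/h)
cv2.imwrite('pics/'+o+'.png',cv2.cvtColor(cv2.resize(c['img'][y:y+h,x:x+w],None,fx=f,fy=f,interpolation=cv2.INTER_CUBIC),cv2.COLOR_RGB2BGR));print('scale',f)
E
python3 st.py; python3 two.py scene 250 90 150 130 e1
```

```text
11.65 [ 1.790e-01 -1.630e-01 -3.720e-01  1.364e+00  1.000e-03  1.810e-01] [0.4387 0.0798 0.0897] phi 3.1397 z [-0.002  0.    -1.   ] F [0.  0.5 0.4] 0.0299
scale 4.615384615384615
```

View pics/e1.png

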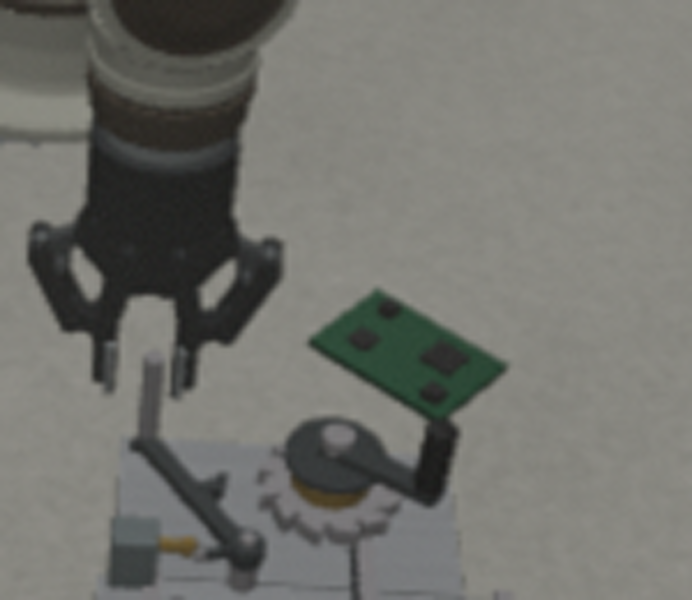

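The pawl is off, with the post at crop (150,390) centred between the jaws and no force. Next I lift, go over the knob and turn the jaws tangent to the crank's arc.

Call:
arm_command:
  translation:
    - [0,0,-0.6]
    - [0,0,-0.7]
    - [0,0,-0.7]
    - [-0.29,0.77,0]
    - [-0.29,0.77,0]
    - [-0.29,0.77,0]
    - [-0.28,0.76,0]
    - [0,0,0]
  roll: [0,0,0,0,0,0,0,0]
  jaw: [0.3,0.3,0.3,-0.06,-0.06,-0.06,-0.06,-0.06]

```text
clock: 12.5
position: [0.4968, 0.2378, 0.1883]
tcp_rot: [-0.001, 1.0, 0.0, -0.002]
ft_force: [-1.0, -1.5, -0.4]
grip_width: 0.0453
```

Call:
arm_command:
  translation:
    - [0,0,0]
    - [0,0,0]
    - [0,0,0]
    - [0,0,0]
    - [0,0,0]
    - [0,0,0]
    - [0,0,0]
    - [0,0,0]
    - [0,0,0]
    - [0,0,0]
  roll: [1,1,1,1,1,1,1,1,1,1]
  jaw: [-0.06,-0.06,-0.06,-0.06,-0.06,-0.06,-0.06,-0.06,-0.06,-0.06]

```text
clock: 13.5
position: [0.4959, 0.2338, 0.1897]
tcp_rot: [0.684, 0.729, -0.001, -0.001]
ft_force: [-0.4, 0.3, 0.6]
grip_width: 0.0458
```

Call:
arm_command:
  translation:
    - [0,0,0]
    - [0,0,0]
    - [0,0,0]
    - [0,0,0]
    - [0,0,0.4]
    - [0,0,0]
  roll: [1,1,1,1,0.3,0]
  jaw: [-0.06,-0.06,-0.06,-0.06,-0.06,-0.06]

```text
clock: 14.1
position: [0.4951, 0.2335, 0.1677]
tcp_rot: [0.879, 0.477, -0.003, -0.001]
ft_force: [-1.0, -0.2, 0.2]
grip_width: 0.0454
```

```bash
python3 st.py
```

```text
14.1 [4.400e-01 7.000e-02 3.000e-03 1.508e+00 2.000e-03 2.586e+00] [0.4951 0.2335 0.1677] phi 0.9954 z [-0.006 -0.001 -1.   ] F [-1.  -0.2  0.2] 0.0454
```

Position and heading are as planned, so I descend to z about .102 and close lightly on the knob.

Call:
arm_command:
  translation:
    - [0,0,0.5]
    - [0,0,0.4]
    - [0,0,0.4]
    - [0,0,0]
    - [0,0,0]
    - [0,0,0]
    - [0,0,0]
    - [0,0,0]
  roll: [0,0,0,0,0,0,0,0]
  jaw: [-0.06,-0.06,-0.06,0.3,0.6,0.8,0.8,0.8]
  squeeze: 20

```text
clock: 14.9
position: [0.4958, 0.2341, 0.1055]
tcp_rot: [0.878, 0.478, -0.001, -0.001]
ft_force: [-4.5, -1.5, 0.9]
grip_width: 0.0172
```

```bash
python3 st.py; python3 two.py scene 250 90 150 130 e2
```

```text
14.9 [ 4.400e-01  7.800e-02 -1.090e-01  1.386e+00  2.000e-03  2.586e+00] [0.4958 0.2341 0.1055] phi 0.9962 z [-0.002  0.001 -1.   ] F [-4.5 -1.5  0.9] 0.0172
scale 4.615384615384615
```

View pics/e2.png

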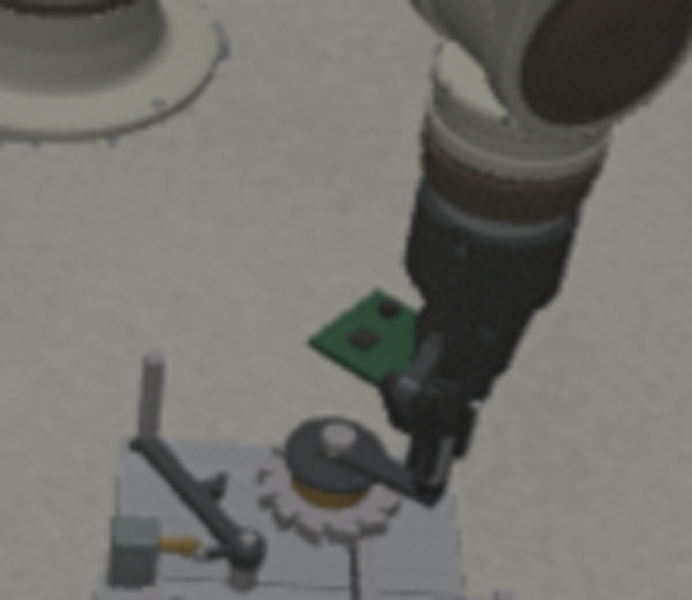

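The knob is held (17 mm), and the pawl is visibly off at crop (150,400). I ease it round at 0.45 rad/s.

Call:
arm_command:
  translation:
    - [-0.001,-0.05,0]
    - [-0.001,-0.05,0]
    - [-0.001,-0.05,0]
    - [-0.001,-0.05,0]
    - [-0.001,-0.05,0]
    - [-0.001,-0.05,0]
    - [-0.001,-0.05,0]
    - [-0.001,-0.05,0]
    - [-0.001,-0.05,0]
    - [-0.001,-0.05,0]
  roll: [-0.3,-0.3,-0.3,-0.3,-0.3,-0.3,-0.3,-0.3,-0.3,-0.3]
  jaw: [0.8,0.8,0.8,0.8,0.8,0.8,0.8,0.8,0.8,0.8]

```text
clock: 15.95
position: [0.4732, 0.2419, 0.1054]
tcp_rot: [0.75, 0.662, -0.001, -0.0]
ft_force: [0.5, -6.3, 0.5]
grip_width: 0.0169
```

```bash
python3 st.py
```

```text
15.95 [ 0.473  0.037 -0.152  1.383 -0.     2.168] [0.4732 0.2419 0.1054] phi 1.4468 z [-0.001 -0.001 -1.   ] F [ 0.5 -6.3  0.5] 0.0169
```

Call:
arm_command:
  translation:
    - [-0.001,-0.05,0]
    - [-0.001,-0.05,0]
    - [-0.001,-0.05,0]
    - [-0.001,-0.05,0]
    - [-0.001,-0.05,0]
    - [-0.001,-0.05,0]
    - [-0.001,-0.05,0]
    - [-0.001,-0.05,0]
    - [-0.001,-0.05,0]
    - [-0.001,-0.05,0]
  roll: [-0.3,-0.3,-0.3,-0.3,-0.3,-0.3,-0.3,-0.3,-0.3,-0.3]
  jaw: [0.8,0.8,0.8,0.8,0.8,0.8,0.8,0.8,0.8,0.8]

```text
clock: 16.95
position: [0.4492, 0.2395, 0.1055]
tcp_rot: [0.583, 0.812, -0.0, 0.0]
ft_force: [3.1, -6.3, -2.3]
grip_width: 0.0174
```

```bash
python3 st.py
```

```text
16.95 [ 4.900e-01 -1.700e-02 -2.070e-01  1.381e+00 -1.000e-03  1.735e+00] [0.4492 0.2395 0.1055] phi 1.8967 z [ 0.    -0.001 -1.   ] F [ 3.1 -6.3 -2.3] 0.0174
```

Call:
arm_command:
  translation:
    - [-0.001,-0.05,0]
    - [-0.001,-0.05,0]
    - [-0.001,-0.05,0]
    - [-0.001,-0.05,0]
    - [-0.001,-0.05,0]
    - [-0.001,-0.05,0]
    - [-0.001,-0.05,0]
    - [-0.001,-0.05,0]
    - [-0.001,-0.05,0]
    - [-0.001,-0.05,0]
  roll: [-0.3,-0.3,-0.3,-0.3,-0.3,-0.3,-0.3,-0.3,-0.3,-0.3]
  jaw: [0.8,0.8,0.8,0.8,0.8,0.8,0.8,0.8,0.8,0.8]

```text
clock: 17.95
position: [0.4283, 0.2267, 0.1055]
tcp_rot: [0.387, 0.922, 0.0, 0.001]
ft_force: [5.5, -4.9, -3.8]
grip_width: 0.0173
```

Call:
arm_command:
  translation:
    - [-0.001,-0.05,0]
    - [-0.001,-0.05,0]
    - [-0.001,-0.05,0]
    - [-0.001,-0.05,0]
    - [-0.001,-0.05,0]
    - [-0.001,-0.05,0]
    - [-0.001,-0.05,0]
    - [-0.001,-0.05,0]
    - [-0.001,-0.05,0]
    - [-0.001,-0.05,0]
  roll: [-0.3,-0.3,-0.3,-0.3,-0.3,-0.3,-0.3,-0.3,-0.3,-0.3]
  jaw: [0.8,0.8,0.8,0.8,0.8,0.8,0.8,0.8,0.8,0.8]

```text
clock: 18.95
position: [0.4148, 0.2065, 0.1055]
tcp_rot: [0.171, 0.985, 0.001, 0.0]
ft_force: [4.9, -0.7, -3.4]
grip_width: 0.0168
```

Call:
arm_command:
  translation:
    - [-0.001,-0.05,0]
    - [-0.001,-0.05,0]
    - [-0.001,-0.05,0]
    - [-0.001,-0.05,0]
    - [-0.001,-0.05,0]
    - [0,0,0]
  roll: [-0.3,-0.3,-0.3,-0.3,-0.3,0]
  jaw: [0.8,0.8,0.8,0.8,0.8,0.8]

```text
clock: 19.55
position: [0.4117, 0.1942, 0.1055]
tcp_rot: [0.06, 0.998, 0.0, 0.0]
ft_force: [5.1, -2.1, -3.8]
grip_width: 0.0173
```

```bash
python3 st.py
```

```text
19.55 [ 4.400e-01 -1.480e-01 -3.290e-01  1.389e+00  1.000e-03  5.610e-01] [0.4117 0.1942 0.1055] phi 3.0209 z [ 0.     0.001 -1.   ] F [ 5.1 -2.1 -3.8] 0.0173
```

Call:
arm_command:
  translation:
    - [-0.001,-0.04,0]
    - [-0.001,-0.04,0]
    - [-0.001,-0.04,0]
    - [-0.001,-0.04,0]
    - [0,0,0]
  roll: [-0.25,-0.25,-0.25,-0.25,0]
  jaw: [0.8,0.8,0.8,0.8,0.8]

```text
clock: 20.05
position: [0.4112, 0.1863, 0.1055]
tcp_rot: [-0.014, 1.0, 0.0, -0.0]
ft_force: [5.0, -2.6, -2.5]
grip_width: 0.017
```

```bash
python3 st.py; python3 - <<'E'
import numpy as np
P=np.array([(.4958,.2341),(.4732,.2419),(.4492,.2395),(.4283,.2267),(.4148,.2065),(.4117,.1942)])
s=np.linalg.lstsq(np.c_[2*P,np.ones(6)],(P**2).sum(1),rcond=None)[0];print(s[:2],np.sqrt(s[2]+s[:2]@s[:2]))
E
```

```text
20.05 [ 4.250e-01 -1.570e-01 -3.360e-01  1.391e+00  1.000e-03  3.970e-01] [0.4112 0.1863 0.1055] phi -3.1134 z [-0.     0.001 -1.   ] F [ 5.  -2.6 -2.5] 0.017
[0.46678057 0.18669077] 0.05559235017806313
```

Call:
arm_command:
  translation:
    - [0,-0.03,0]
    - [0,-0.03,0]
    - [0,0,0]
  roll: [0,0,0]
  jaw: [0.8,0.8,0.8]

```text
clock: 20.35
position: [0.4112, 0.1851, 0.1055]
tcp_rot: [-0.014, 1.0, 0.002, -0.0]
ft_force: [4.7, 9.9, -4.4]
grip_width: 0.0169
```

Call:
arm_command:
  translation:
    - [0,-0.03,0]
    - [0,0,0]
    - [0,0,0]
  roll: [0,0,0]
  jaw: [0.8,0.8,0.8]

```text
clock: 20.65
position: [0.4113, 0.1848, 0.1056]
tcp_rot: [-0.015, 1.0, 0.004, -0.0]
ft_force: [3.9, 17.4, -6.6]
grip_width: 0.0173
```

Force rose to 17 N with the knob at angle 182° (clamp yaw .034), so this is the stop. The circle fit of the knob path puts the axis at (.4668,.1867), and the clamp origin comes out at (.5967,.1911). I relieve the load, let go and lift.

Call:
arm_command:
  translation:
    - [0,0.04,0]
    - [0,0,0]
    - [0,0,0]
    - [0,0,0]
    - [0,0,-0.6]
    - [0,0,-0.9]
    - [0,0,0]
  roll: [0,0,0,0,0,0,0]
  jaw: [0.8,0.3,-0.06,-0.06,-0.06,-0.06,-0.06]

```text
clock: 21.35
position: [0.412, 0.1845, 0.1854]
tcp_rot: [-0.014, 1.0, 0.002, 0.002]
ft_force: [0.3, -0.2, -0.1]
grip_width: 0.0456
```

```bash
python3 st.py; python3 two.py scene 250 150 150 115 e3
```

```text
21.35 [ 0.42  -0.168 -0.192  1.541  0.002  0.391] [0.412  0.1845 0.1854] phi -3.1129 z [ 0.004  0.004 -1.   ] F [ 0.3 -0.2 -0.1] 0.0456
scale 5.217391304347826
```

View pics/e3.png

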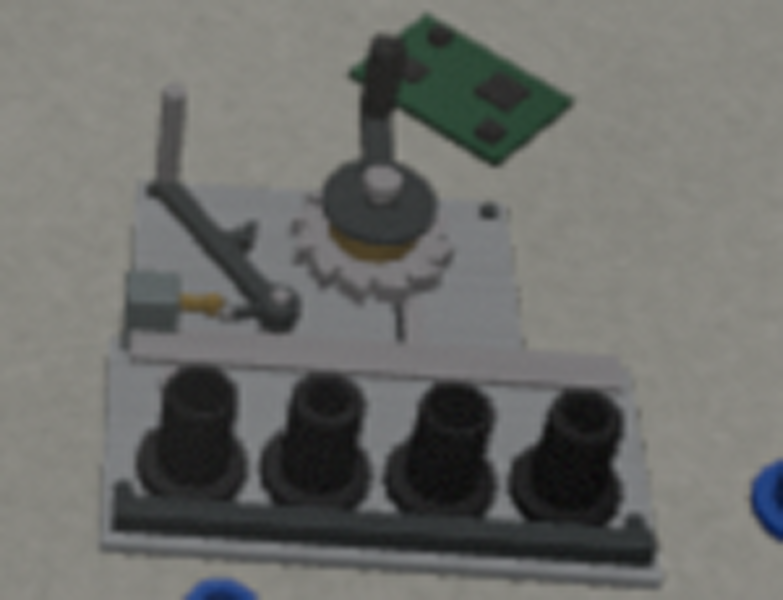

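The crank points straight back and the bar is clear of all four flanges, with the pawl still off. Next is the first adapter (y = −84 mm place), with the jaws turned along world x (heading π/2).

Call:
arm_command:
  translation:
    - [-0.93,-0.41,0]
    - [-0.93,-0.41,0]
    - [-0.93,-0.41,0]
    - [-0.92,-0.41,0]
    - [0,0,0]
    - [0,0,0]
    - [0,0,0]
    - [0,0,0]
    - [0,0,0]
    - [0,0,0]
  roll: [0,0,0,0,1,1,1,1,1,1]
  jaw: [-0.3,-0.41,-0.41,-0.41,-0.41,-0.41,-0.41,-0.41,-0.41,-0.41]

```text
clock: 22.4
position: [0.5952, 0.1082, 0.1782]
tcp_rot: [0.425, 0.905, -0.001, -0.002]
ft_force: [0.5, 0.5, -0.6]
grip_width: 0.0601
```

Call:
arm_command:
  translation:
    - [0,0,0]
    - [0,0,0]
    - [0,0,0]
    - [0,0,0]
    - [0,0,0]
    - [0,0,0]
  roll: [1,1,1,1,0.66,0]
  jaw: [-0.41,-0.41,-0.41,-0.41,-0.41,-0.41]

```text
clock: 23.0
position: [0.5953, 0.1082, 0.1784]
tcp_rot: [0.707, 0.707, -0.001, -0.002]
ft_force: [0.6, -0.4, 0.5]
grip_width: 0.0599
```

```bash
python3 st.py
```

```text
23.0 [1.790e-01 2.080e-01 1.770e-01 1.543e+00 1.000e-03 1.751e+00] [0.5953 0.1082 0.1784] phi 1.5702 z [-0.004  0.001 -1.   ] F [ 0.6 -0.4  0.5] 0.0599
```

Call:
arm_command:
  translation:
    - [-0.02,0.09,0.7]
    - [0,0,0.7]
    - [0,0,0.6]
    - [0,0,0.4]
    - [0,0,0.1]
    - [0,0,0]
  roll: [0,0,0,0,0,0]
  jaw: [-0.41,-0.41,-0.41,-0.41,-0.41,-0.41]

```text
clock: 23.6
position: [0.5993, 0.1074, 0.0536]
tcp_rot: [0.706, 0.708, -0.001, -0.002]
ft_force: [1.0, -0.6, 0.0]
grip_width: 0.0599
```

Call:
arm_command:
  translation:
    - [0,0,0]
    - [0,0,0]
    - [0,0,0]
    - [0,0,0]
    - [0,0,0]
  roll: [0,0,0,0,0]
  jaw: [0.1,0.5,0.6,0.6,0.6]
  squeeze: 30

```text
clock: 24.1
position: [0.6007, 0.1076, 0.0561]
tcp_rot: [0.707, 0.708, 0.0, -0.0]
ft_force: [-1.0, -0.0, 5.3]
grip_width: 0.0328
```

```bash
python3 st.py
```

```text
24.1 [ 1.770e-01  2.400e-01 -2.300e-02  1.308e+00  1.000e-03  1.746e+00] [0.6007 0.1076 0.0561] phi 1.5722 z [ 0.     0.001 -1.   ] F [-1.  -0.   5.3] 0.0328
```

Gripped (32.8 mm reading; the knob also read 1 mm small). I lift it and carry it over the pin.

Call:
arm_command:
  translation:
    - [0,0,-0.4]
    - [0,0,-0.7]
    - [0,0,-0.8]
    - [0,0,0]
  roll: [0,0,0,0]
  jaw: [0.6,0.6,0.6,0.6]

```text
clock: 24.5
position: [0.6023, 0.1078, 0.1559]
tcp_rot: [0.707, 0.708, 0.003, 0.001]
ft_force: [-0.1, 0.1, -0.5]
grip_width: 0.0329
```

Call:
arm_command:
  translation:
    - [-0.5,-0.32,0]
    - [-0.75,-0.48,0]
    - [-0.75,-0.48,0]
    - [-0.75,-0.48,0]
    - [-0.75,-0.48,0]
    - [-0.54,-0.35,0]
    - [0,0,0]
    - [0,0,0]
  roll: [0,0,0,0,0,0,0,0]
  jaw: [0.6,0.6,0.6,0.6,0.6,0.6,0.6,0.6]

```text
clock: 25.3
position: [0.4707, -0.0952, 0.1497]
tcp_rot: [0.707, 0.707, -0.0, -0.001]
ft_force: [-0.8, -0.6, -0.9]
grip_width: 0.0327
```

```bash
python3 st.py; python3 two.py scene 160 110 110 110 e4
```

```text
25.3 [-0.2   -0.092 -0.193  1.472  0.     1.371] [ 0.4707 -0.0952  0.1497] phi 1.5703 z [-0.002  0.001 -1.   ] F [-0.8 -0.6 -0.9] 0.0327
scale 5.454545454545454
```

View pics/e4.png

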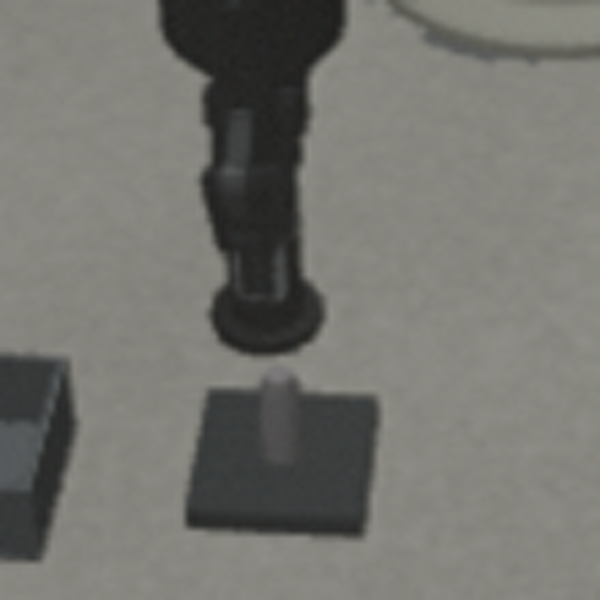

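The flange is centred at crop (267,318), just left of the pin top at (279,373). I'll work out the relative offset.

```bash
python3 - <<'E'
from h import *
s=snap('scene');q=lambda u,v:(160+u/5.4545,110+v/5.4545)
print('flange',ray(s,q(267.5,317),.105).round(4),'pin',ray(s,q(279,373),.064).round(4),'block',ray(s,q(292,457),.015).round(4))
E
```

```text
flange [ 0.4766 -0.0946  0.105 ] pin [ 0.4695 -0.0922  0.064 ] block [ 0.4752 -0.0871  0.015 ]
```

Call:
arm_command:
  translation:
    - [0.06,0,0.3]
    - [0,0,0.3]
    - [0,0,0.12]
    - [0,0,0.06]
    - [0,0,0.06]
    - [0,0,0]
  roll: [0,0,0,0,0,0]
  jaw: [0.6,0.6,0.6,0.6,0.6,0.6]

```text
clock: 26.0
position: [0.4705, -0.0917, 0.1074]
tcp_rot: [0.707, 0.708, -0.001, -0.001]
ft_force: [-0.4, -0.1, -1.1]
grip_width: 0.0326
```

Call:
arm_command:
  translation:
    - [0,0,0.06]
    - [0,0,0.06]
    - [0,0,0]
  roll: [0,0,0]
  jaw: [0.6,0.6,0.6]

```text
clock: 26.3
position: [0.4695, -0.0919, 0.1013]
tcp_rot: [0.707, 0.707, -0.002, -0.002]
ft_force: [-6.5, -1.2, -0.2]
grip_width: 0.0326
```

The adapter's underside is now about 12 mm below the pin top with no vertical force, so the bore is on the pin. There is a small push toward −x, so I comply and go down.

Call:
arm_command:
  translation:
    - [0,-0.03,0]
    - [0,-0.02,0.1]
    - [0,0,0.1]
    - [0,0,0]
  roll: [0,0,0,0]
  jaw: [0.6,0.6,0.6,0.6]

```text
clock: 26.7
position: [0.468, -0.0916, 0.0908]
tcp_rot: [0.707, 0.708, -0.001, -0.001]
ft_force: [-0.4, -0.3, -0.6]
grip_width: 0.0331
```

Call:
arm_command:
  translation:
    - [0,0,0.15]
    - [0,0,0.15]
    - [0,0,0]
  roll: [0,0,0]
  jaw: [0.6,0.6,0.6]

```text
clock: 27.0
position: [0.4675, -0.0915, 0.0751]
tcp_rot: [0.707, 0.708, -0.001, -0.002]
ft_force: [-0.3, 0.6, -1.0]
grip_width: 0.0327
```

Call:
arm_command:
  translation:
    - [0,0,0.1]
    - [0,0,0.08]
    - [0,0,0.06]
    - [0,0,0]
  roll: [0,0,0,0]
  jaw: [0.6,0.6,0.6,0.6]

```text
clock: 27.4
position: [0.4678, -0.0917, 0.0641]
tcp_rot: [0.707, 0.707, -0.001, -0.001]
ft_force: [0.1, 0.2, -0.8]
grip_width: 0.0328
```

Call:
arm_command:
  translation:
    - [0,0,0.03]
    - [0,0,0.03]
    - [0,0,0]
  roll: [0,0,0]
  jaw: [0.6,0.6,0.6]

```text
clock: 27.7
position: [0.4682, -0.0917, 0.0631]
tcp_rot: [0.707, 0.707, -0.0, -0.001]
ft_force: [-5.2, 0.6, 10.6]
grip_width: 0.0328
```

Fully home (10 N at z = .0631, the predicted height), so adapter 1 fits. I lift it off and re-measure the tray and bin in case either was knocked.

Call:
arm_command:
  translation:
    - [0,0,-0.2]
    - [0,0,-0.5]
    - [0,0,-0.6]
    - [0,0,-0.4]
    - [0,0,0]
  roll: [0,0,0,0,0]
  jaw: [0.6,0.6,0.6,0.6,0.6]

```text
clock: 28.2
position: [0.4697, -0.092, 0.1499]
tcp_rot: [0.707, 0.708, 0.001, 0.001]
ft_force: [0.4, 0.8, -1.4]
grip_width: 0.0329
```

```bash
cat > tb.py <<'E'
from h import *
import sys
def rect(c,pt,z,dim,thr=45):
    im=c['img'].astype(int);bg=cv2.medianBlur(c['img'],41).astype(int) if 0 else np.median(c['img'][150:300].reshape(-1,3),0)
    m=((np.abs(im-bg).sum(2)>thr)).astype(np.uint8)
    m=cv2.morphologyEx(m,cv2.MORPH_CLOSE,np.ones((5,5),np.uint8))
    n,l,st,ce=cv2.connectedComponentsWithStats(m)
    k=l[int(pt[1]),int(pt[0])]
    if k==0: print('miss');return
    cs,_=cv2.findContours((l==k).astype(np.uint8),0,1)
    p=np.array([ray(c,q,z)[:2] for q in max(cs,key=cv2.contourArea)[:,0]],np.float32)
    r=cv2.minAreaRect(p);print('centre',np.round(r[0],4),'size',np.round(r[1],3),'ang',round(r[2],1))
if __name__=='__main__':
    T=snap('top');S=snap('scene')
    for nm,p,z in(('tray',(.6265,-.108,.012),.012),('bin',(.495,-.264,.012),.036)):
        for c in(T,S): print(nm,end=' ');rect(c,proj(c,p),z,0)
E
python3 tb.py; python3 st.py; python3 two.py scene 90 150 180 135 e5
```

```text
tray centre [ 0.2992 -0.1595] size [0.49  0.707] ang 69.2
tray miss
bin miss
bin centre [ 0.4568 -0.2894] size [0.298 0.167] ang 29.5
28.3 [-0.194 -0.099 -0.205  1.466  0.     1.376] [ 0.4685 -0.0918  0.1465] phi 1.5719 z [-0.002  0.001 -1.   ] F [ 0.3 -0.6 -1.6] 0.0325
scale 4.444444444444445
```

View pics/e5.png

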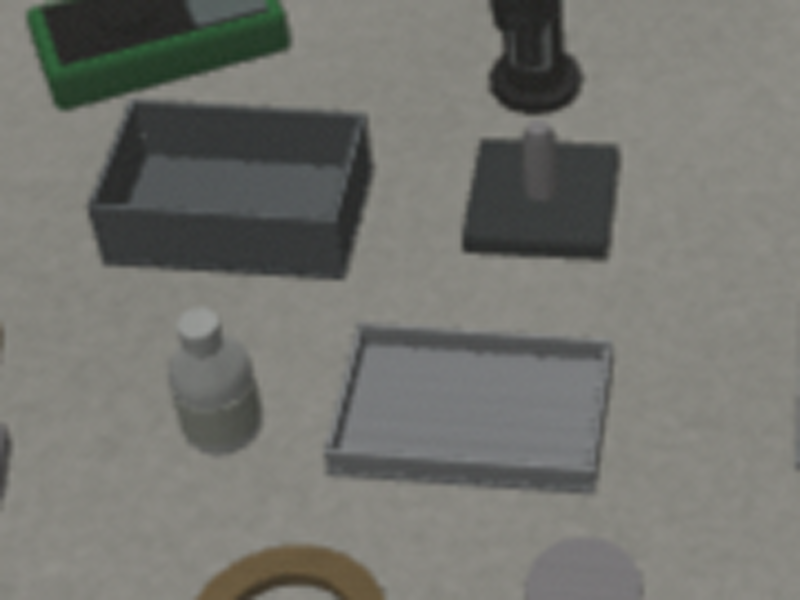

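Tray rim corners are at crop (360,327), (611,345), (598,473), (328,455). Bin rim corners are at (133,103), (368,116), (345,220), (93,207). I'll turn those into world positions.

```bash
python3 - <<'E'
from h import *
s=snap('scene');q=lambda p:(90+p[0]/4.4444,150+p[1]/4.4444)
for n,C,z in(('tray',[(360,327),(611,345),(598,473),(328,455)],.02),('bin',[(133,103),(368,116),(345,220),(93,207)],.048)):
    P=np.array([ray(s,q(p),z) for p in C]);print(n,P.round(3)[:,:2].tolist(),P.mean(0).round(4),np.linalg.norm(P-np.roll(P,1,0),axis=1).round(3))
E
```

```text
tray [[0.591, -0.173], [0.589, -0.036], [0.674, -0.032], [0.678, -0.17]] [ 0.633  -0.1028  0.02  ] [0.086 0.137 0.085 0.139]
bin [[0.46, -0.333], [0.456, -0.195], [0.539, -0.19], [0.545, -0.329]] [ 0.5001 -0.2616  0.048 ] [0.085 0.138 0.084 0.14 ]
```

Averaging the views gives tray (.630,-.106) and bin (.498,-.2635). The first good adapter goes in the tray's −y half at (.630,-.139).

Call:
arm_command:
  translation:
    - [-0.18,0.64,0]
    - [-0.19,0.65,0]
    - [-0.19,0.65,0]
    - [-0.19,0.65,0]
    - [-0.19,0.65,0]
    - [0,0,0]
  roll: [0,0,0,0,0,0]
  jaw: [0.6,0.6,0.6,0.6,0.6,0.6]

```text
clock: 29.0
position: [0.6323, -0.1392, 0.1421]
tcp_rot: [0.707, 0.707, -0.002, -0.003]
ft_force: [-1.6, -0.1, -1.0]
grip_width: 0.0325
```

Call:
arm_command:
  translation:
    - [0,0,0.4]
    - [0,0,0.5]
    - [0,0,0.4]
    - [0,0,0.25]
    - [0,0,0.1]
    - [0,0,0]
  roll: [0,0,0,0,0,0]
  jaw: [0.6,0.6,0.6,0.6,0.6,0.6]

```text
clock: 29.6
position: [0.6297, -0.1383, 0.0631]
tcp_rot: [0.707, 0.708, -0.001, -0.002]
ft_force: [-0.4, -0.5, -0.0]
grip_width: 0.0322
```

```bash
python3 st.py
```

```text
29.6 [-0.216  0.322  0.092  1.344  0.     1.353] [ 0.6297 -0.1383  0.0631] phi 1.572 z [-0.004  0.001 -1.   ] F [-0.4 -0.5 -0. ] 0.0322
```

Call:
arm_command:
  translation:
    - [0,0,0.08]
    - [0,0,0.06]
    - [0,0,0.05]
    - [0,0,0]
  roll: [0,0,0,0]
  jaw: [0.6,0.6,0.6,0.6]

```text
clock: 30.0
position: [0.63, -0.1385, 0.054]
tcp_rot: [0.707, 0.708, -0.001, -0.001]
ft_force: [-0.3, 0.1, -1.8]
grip_width: 0.0327
```

Call:
arm_command:
  translation:
    - [0,0,0.04]
    - [0,0,0.02]
    - [0,0,0]
  roll: [0,0,0]
  jaw: [0.6,0.6,0.6]

```text
clock: 30.3
position: [0.6303, -0.1386, 0.0521]
tcp_rot: [0.707, 0.707, -0.0, -0.001]
ft_force: [-2.7, -0.4, 5.6]
grip_width: 0.0328
```

It's seated on the tray floor. I release, lift and go to adapter 2 (.598,.163).

Call:
arm_command:
  translation:
    - [0,0,0]
    - [0,0,0]
    - [0,0,0]
    - [0,0,-0.4]
    - [0,0,-0.8]
    - [0,0,-0.8]
    - [0.4,-0.1,0]
    - [0.8,-0.1,0]
    - [0.9,-0.1,0]
    - [0.9,-0.1,0]
  roll: [0,0,0,0,0,0,0,0,0,0]
  jaw: [0.2,-0.2,-0.41,-0.41,-0.41,-0.41,-0.41,-0.41,-0.41,-0.41]

```text
clock: 31.3
position: [0.6097, 0.0129, 0.1509]
tcp_rot: [0.707, 0.707, -0.001, -0.001]
ft_force: [0.9, 0.4, -0.3]
grip_width: 0.0605
```

Call:
arm_command:
  translation:
    - [0.9,-0.1,0]
    - [0.9,-0.1,0]
    - [0.8,-0.05,0]
    - [0.43,0,0]
    - [0,0,0]
    - [0,0,0]
  roll: [0,0,0,0,0,0]
  jaw: [-0.41,-0.41,-0.41,-0.41,-0.41,-0.41]

```text
clock: 31.9
position: [0.5972, 0.1632, 0.151]
tcp_rot: [0.706, 0.708, -0.001, -0.001]
ft_force: [-0.0, 0.5, 0.3]
grip_width: 0.0601
```

```bash
python3 st.py; python3 two.py scene 90 150 240 130 e6
```

```text
31.9 [2.660e-01 2.410e-01 1.620e-01 1.495e+00 1.000e-03 1.835e+00] [0.5972 0.1632 0.151 ] phi 1.5731 z [-0.003  0.    -1.   ] F [-0.   0.5  0.3] 0.0601
scale 3.3333333333333335
```

View pics/e6.png

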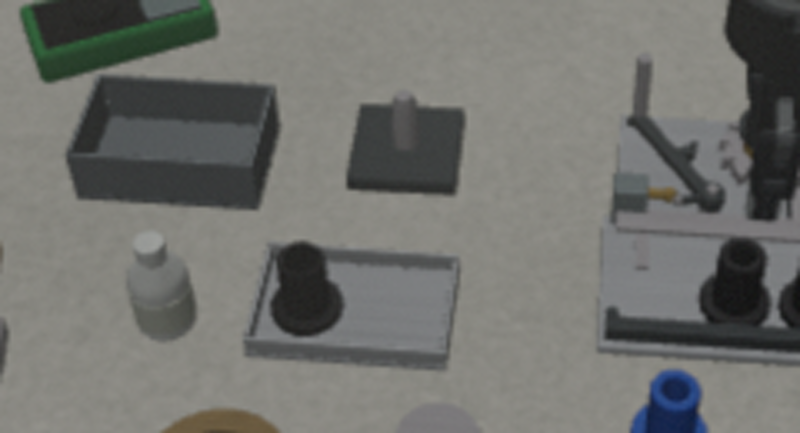

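Adapter 1 stands in the tray at crop (305,285), with room beside it. Now I grip adapter 2.

Call:
arm_command:
  translation:
    - [0,0,0.5]
    - [0,0,0.6]
    - [0,0,0.5]
    - [0,0,0.3]
    - [0,0,0]
    - [0,0,0]
    - [0,0,0]
    - [0,0,0]
    - [0,0,0]
    - [0,0,0]
  roll: [0,0,0,0,0,0,0,0,0,0]
  jaw: [-0.41,-0.41,-0.41,-0.41,-0.41,0.1,0.5,0.6,0.6,0.6]

```text
clock: 32.95
position: [0.5982, 0.163, 0.0583]
tcp_rot: [0.707, 0.707, 0.0, -0.0]
ft_force: [-0.4, -2.1, 6.3]
grip_width: 0.0337
```

```bash
python3 st.py
```

```text
32.95 [2.660e-01 2.610e-01 8.000e-03 1.317e+00 1.000e-03 1.835e+00] [0.5982 0.163  0.0583] phi 1.5718 z [ 0.     0.001 -1.   ] F [-0.4 -2.1  6.3] 0.0337
```

Call:
arm_command:
  translation:
    - [0,0,-0.4]
    - [0,0,-0.8]
    - [0,0,-0.74]
    - [-0.5,-0.25,0]
    - [-0.8,-0.41,0]
    - [-0.8,-0.41,0]
    - [-0.8,-0.41,0]
    - [-0.8,-0.41,0]
    - [-0.8,-0.41,0]
    - [-0.59,-0.31,0]
  roll: [0,0,0,0,0,0,0,0,0,0]
  jaw: [0.6,0.6,0.6,0.6,0.6,0.6,0.6,0.6,0.6,0.6]

```text
clock: 33.95
position: [0.4661, -0.0935, 0.1543]
tcp_rot: [0.707, 0.707, -0.0, -0.001]
ft_force: [1.3, -0.5, -0.4]
grip_width: 0.0336
```

Call:
arm_command:
  translation:
    - [0,0,0]
    - [0,0,0.3]
    - [0,0,0.3]
    - [0,0,0.12]
    - [0,0,0]
    - [0,0,0]
  roll: [0,0,0,0,0,0]
  jaw: [0.6,0.6,0.6,0.6,0.6,0.6]

```text
clock: 34.55
position: [0.4673, -0.0911, 0.1173]
tcp_rot: [0.706, 0.708, -0.001, -0.001]
ft_force: [-0.8, -1.0, -0.9]
grip_width: 0.0333
```

```bash
python3 st.py
```

```text
34.55 [-0.193 -0.096 -0.259  1.411  0.     1.376] [ 0.4673 -0.0911  0.1173] phi 1.5731 z [-0.003  0.001 -1.   ] F [-0.8 -1.  -0.9] 0.0333
```

Call:
arm_command:
  translation:
    - [0,0,0.08]
    - [0,0,0.08]
    - [0,0,0]
  roll: [0,0,0]
  jaw: [0.6,0.6,0.6]

```text
clock: 34.85
position: [0.4673, -0.0919, 0.1093]
tcp_rot: [0.707, 0.708, -0.001, -0.001]
ft_force: [0.3, -1.1, -0.6]
grip_width: 0.0333
```

Call:
arm_command:
  translation:
    - [0,0,0.06]
    - [0,0,0.06]
    - [0,0,0]
  roll: [0,0,0]
  jaw: [0.6,0.6,0.6]

```text
clock: 35.15
position: [0.4685, -0.0922, 0.1072]
tcp_rot: [0.707, 0.707, 0.001, 0.001]
ft_force: [-5.9, -1.0, 24.8]
grip_width: 0.0332
```

It caught: 25 N with the underside at about .058, which is where an 18 mm bore should catch. I retry once, shifted with the side force, to rule out misalignment.

Call:
arm_command:
  translation:
    - [0,0,-0.12]
    - [0,-0.03,0]
    - [0,0,0.06]
    - [0,0,0.06]
    - [0,0,0]
  roll: [0,0,0,0,0]
  jaw: [0.6,0.6,0.6,0.6,0.6]

```text
clock: 35.65
position: [0.4679, -0.0922, 0.1072]
tcp_rot: [0.707, 0.708, 0.001, 0.002]
ft_force: [-0.3, -0.3, 26.6]
grip_width: 0.0335
```

```bash
python3 st.py; python3 two.py scene 160 110 110 110 e7
```

```text
35.65 [-0.195 -0.1   -0.282  1.384  0.     1.375] [ 0.4679 -0.0922  0.1072] phi 1.572 z [ 0.005 -0.001 -1.   ] F [-0.3 -0.3 26.6] 0.0335
scale 5.454545454545454
```

View pics/e7.png

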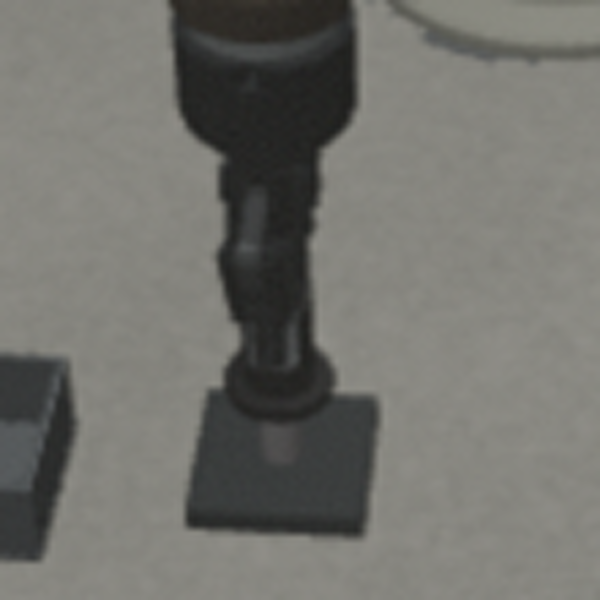

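It caught again at the same height, now with no side force (26.6 N up, flange visible at the pin top). Adapter 2 is a reject and goes in the bin's −y half.

Call:
arm_command:
  translation:
    - [0,0,-0.4]
    - [0,0,-0.6]
    - [-0.6,0.09,0]
    - [-0.82,0.13,0]
    - [-0.82,0.13,0]
    - [-0.82,0.13,0]
    - [-0.7,0.1,0]
    - [-0.33,0.05,0]
    - [0,0,0]
    - [0,0,0]
  roll: [0,0,0,0,0,0,0,0,0,0]
  jaw: [0.6,0.6,0.6,0.6,0.6,0.6,0.6,0.6,0.6,0.6]

```text
clock: 36.7
position: [0.4972, -0.2955, 0.1527]
tcp_rot: [0.707, 0.707, -0.001, -0.002]
ft_force: [-0.7, 0.1, -0.5]
grip_width: 0.0332
```

```bash
python3 st.py
```

```text
36.7 [-0.536  0.144  0.054  1.485 -0.     1.034] [ 0.4972 -0.2955  0.1527] phi 1.5717 z [-0.004  0.002 -1.   ] F [-0.7  0.1 -0.5] 0.0332
```

Call:
arm_command:
  translation:
    - [0,0,0.4]
    - [0,0,0.5]
    - [0,0,0.4]
    - [0,0,0.3]
    - [0,0,0.2]
    - [0,0,0]
  roll: [0,0,0,0,0,0]
  jaw: [0.6,0.6,0.6,0.6,0.6,0.6]

```text
clock: 37.3
position: [0.4969, -0.2952, 0.0623]
tcp_rot: [0.706, 0.708, -0.001, -0.002]
ft_force: [-0.5, -0.1, -1.3]
grip_width: 0.0331
```

Call:
arm_command:
  translation:
    - [0,0,0.06]
    - [0,0,0.05]
    - [0,0,0]
  roll: [0,0,0]
  jaw: [0.6,0.6,0.6]

```text
clock: 37.6
position: [0.4975, -0.2962, 0.0581]
tcp_rot: [0.707, 0.707, -0.001, -0.001]
ft_force: [-0.5, 0.7, -0.2]
grip_width: 0.0333
```

Call:
arm_command:
  translation:
    - [0,0,0.06]
    - [0,0,0.04]
    - [0,0,0]
  roll: [0,0,0]
  jaw: [0.6,0.6,0.6]

```text
clock: 37.9
position: [0.4976, -0.2966, 0.0542]
tcp_rot: [0.707, 0.707, -0.001, -0.0]
ft_force: [-3.3, -0.2, 8.2]
grip_width: 0.0331
```

On the bin floor. I release narrowly, lift straight up and go to adapter 3 at (.596,.219).

Call:
arm_command:
  translation:
    - [0,0,0]
    - [0,0,0]
    - [0,0,0]
    - [0,0,-0.4]
    - [0,0,-0.8]
    - [0,0,-0.8]
    - [0.4,0.08,0]
    - [0.8,0.15,0]
    - [0.92,0.17,0]
    - [0.92,0.17,0]
  roll: [0,0,0,0,0,0,0,0,0,0]
  jaw: [0.2,0,0,0,0,0,-0.41,-0.41,-0.41,-0.41]

```text
clock: 38.9
position: [0.5259, -0.1429, 0.1528]
tcp_rot: [0.707, 0.707, -0.001, -0.001]
ft_force: [1.2, -0.6, 0.3]
grip_width: 0.0602
```

Call:
arm_command:
  translation:
    - [0.92,0.17,0]
    - [0.92,0.17,0]
    - [0.92,0.17,0]
    - [0.92,0.18,0]
    - [0.92,0.18,0]
    - [0.92,0.18,0]
    - [0.85,0.17,0]
    - [0.6,0.12,0]
    - [0.3,0.06,0]
    - [0,0,0]
  roll: [0,0,0,0,0,0,0,0,0,0]
  jaw: [-0.41,-0.41,-0.41,-0.41,-0.41,-0.41,-0.41,-0.41,-0.41,-0.41]

```text
clock: 39.9
position: [0.5954, 0.221, 0.1522]
tcp_rot: [0.706, 0.708, -0.001, -0.001]
ft_force: [-0.7, 0.9, -0.2]
grip_width: 0.0602
```

```bash
python3 st.py
```

```text
39.9 [0.355 0.28  0.212 1.506 0.002 1.922] [0.5954 0.221  0.1522] phi 1.5741 z [-0.003  0.001 -1.   ] F [-0.7  0.9 -0.2] 0.0602
```

Call:
arm_command:
  translation:
    - [-0.02,0,0.5]
    - [0,0,0.6]
    - [0,0,0.5]
    - [0,0,0.33]
    - [0,0,0]
    - [0,0,0]
    - [0,0,0]
    - [0,0,0]
    - [0,0,0]
    - [0,0,0]
  roll: [0,0,0,0,0,0,0,0,0,0]
  jaw: [-0.41,-0.41,-0.41,-0.41,-0.41,0.1,0.5,0.6,0.6,0.6]

```text
clock: 40.9
position: [0.5961, 0.2183, 0.0582]
tcp_rot: [0.707, 0.707, 0.0, -0.0]
ft_force: [0.2, -2.9, 7.2]
grip_width: 0.0331
```

```bash
python3 st.py;python3 two.py scene 90 150 240 130 e8
```

```text
40.9 [3.510e-01 2.960e-01 5.000e-02 1.325e+00 1.000e-03 1.921e+00] [0.5961 0.2183 0.0582] phi 1.5717 z [ 0.     0.001 -1.   ] F [ 0.2 -2.9  7.2] 0.0331
scale 3.3333333333333335
```

View pics/e8.png

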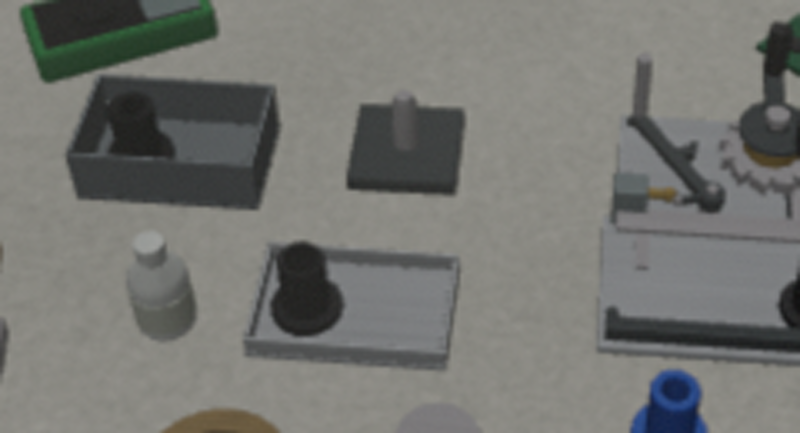

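Adapter 2 is in the bin at crop (135,125), tray and bin haven't moved, and adapter 3 is held. I take it to the pin.

Call:
arm_command:
  translation:
    - [0,0,-0.4]
    - [0,0,-0.8]
    - [0,0,-0.76]
    - [-0.5,-0.21,0]
    - [-0.85,-0.35,0]
    - [-0.85,-0.35,0]
    - [-0.85,-0.35,0]
    - [-0.85,-0.35,0]
    - [-0.85,-0.35,0]
    - [-0.85,-0.35,0]
  roll: [0,0,0,0,0,0,0,0,0,0]
  jaw: [0.6,0.6,0.6,0.6,0.6,0.6,0.6,0.6,0.6,0.6]

```text
clock: 41.95
position: [0.4794, -0.0631, 0.155]
tcp_rot: [0.707, 0.708, -0.0, -0.001]
ft_force: [0.3, -0.9, -0.9]
grip_width: 0.0332
```

Call:
arm_command:
  translation:
    - [-0.6,-0.26,0]
    - [0,0,0]
    - [0,0,0.3]
    - [0,0,0.3]
    - [0,0,0.15]
    - [0,0,0]
    - [0,0,0]
  roll: [0,0,0,0,0,0,0]
  jaw: [0.6,0.6,0.6,0.6,0.6,0.6,0.6]

```text
clock: 42.65
position: [0.4672, -0.0911, 0.1167]
tcp_rot: [0.706, 0.708, -0.001, -0.002]
ft_force: [0.8, 0.2, -0.4]
grip_width: 0.0331
```

Call:
arm_command:
  translation:
    - [0,0,0.06]
    - [0,0,0.06]
    - [0,0,0]
  roll: [0,0,0]
  jaw: [0.6,0.6,0.6]

```text
clock: 42.95
position: [0.4671, -0.0916, 0.1108]
tcp_rot: [0.707, 0.708, -0.001, -0.001]
ft_force: [-0.8, -0.8, -0.6]
grip_width: 0.0333
```

Call:
arm_command:
  translation:
    - [0,0,0.06]
    - [0,0,0.06]
    - [0,0,0]
  roll: [0,0,0]
  jaw: [0.6,0.6,0.6]

```text
clock: 43.25
position: [0.4672, -0.092, 0.1047]
tcp_rot: [0.707, 0.707, -0.001, -0.001]
ft_force: [1.4, -2.0, -2.2]
grip_width: 0.0331
```

Call:
arm_command:
  translation:
    - [0,0,0.06]
    - [0,0,0.1]
    - [0,0,0]
  roll: [0,0,0]
  jaw: [0.6,0.6,0.6]

```text
clock: 43.55
position: [0.4671, -0.0919, 0.0964]
tcp_rot: [0.707, 0.707, -0.001, -0.001]
ft_force: [1.5, -4.9, -4.1]
grip_width: 0.0333
```

Call:
arm_command:
  translation:
    - [0,0,0.15]
    - [0,0,0.15]
    - [0,0,0]
  roll: [0,0,0]
  jaw: [0.6,0.6,0.6]

```text
clock: 43.85
position: [0.467, -0.0922, 0.0808]
tcp_rot: [0.707, 0.707, -0.001, -0.001]
ft_force: [3.5, -8.3, -5.9]
grip_width: 0.0328
```

Call:
arm_command:
  translation:
    - [-0.03,0.015,0]
    - [0,0,0.1]
    - [0,0,0.1]
    - [0,0,0]
  roll: [0,0,0,0]
  jaw: [0.6,0.6,0.6,0.6]

```text
clock: 44.25
position: [0.4672, -0.0929, 0.0708]
tcp_rot: [0.707, 0.708, -0.001, -0.002]
ft_force: [0.8, -0.0, -1.0]
grip_width: 0.033
```

Call:
arm_command:
  translation:
    - [0,0,0.05]
    - [0,0,0.05]
    - [0,0,0.04]
    - [0,0,0]
  roll: [0,0,0,0]
  jaw: [0.6,0.6,0.6,0.6]

```text
clock: 44.65
position: [0.4679, -0.0932, 0.0652]
tcp_rot: [0.707, 0.708, -0.001, -0.001]
ft_force: [-2.2, 0.2, 1.4]
grip_width: 0.0333
```

Call:
arm_command:
  translation:
    - [0,0,0.04]
    - [0,0,0]
  roll: [0,0]
  jaw: [0.6,0.6]

```text
clock: 44.85
position: [0.4679, -0.0932, 0.0651]
tcp_rot: [0.707, 0.708, -0.0, -0.001]
ft_force: [-9.1, 1.5, 18.5]
grip_width: 0.0331
```

Call:
arm_command:
  translation:
    - [0,0,-0.2]
    - [0,0,-0.5]
    - [0,0,-0.6]
    - [0,0,-0.5]
    - [0,0,0]
  roll: [0,0,0,0,0]
  jaw: [0.6,0.6,0.6,0.6,0.6]

```text
clock: 45.35
position: [0.4696, -0.0936, 0.1567]
tcp_rot: [0.707, 0.708, 0.001, 0.001]
ft_force: [1.0, -0.5, -1.0]
grip_width: 0.033
```

```bash
python3 st.py;python3 - <<'E'
from h import *
# change detection vs e8-time scene crop at tray and bin
s=snap('scene')['img'][150:280,90:330]
a=cv2.resize(cv2.cvtColor(cv2.imread('pics/e8.png'),cv2.COLOR_BGR2RGB),(240,130),interpolation=cv2.INTER_AREA)
d=(np.abs(s.astype(int)-a).sum(2)>60)
for n,(x0,x1,y0,y1) in dict(bin=(15,87,18,66),tray=(70,142,70,112)).items(): print(n,d[y0:y1,x0:x1].sum())
E
```

```text
45.35 [-0.197 -0.101 -0.188  1.481  0.     1.373] [ 0.4696 -0.0936  0.1567] phi 1.5719 z [ 0.003 -0.    -1.   ] F [ 1.  -0.5 -1. ] 0.033
bin 0
tray 0
```

Adapter 3 fits: home at z = .0651, as predicted, with a firm stop. The tray and bin pixels are unchanged. It goes in the tray's +y half at (.630,-.073).

Call:
arm_command:
  translation:
    - [0.08,0.5,0]
    - [0.08,0.7,0]
    - [0.08,0.7,0]
    - [0.08,0.7,0]
    - [0.07,0.64,0]
    - [0,0,0]
    - [0,0,0.4]
    - [0,0,0.5]
    - [0,0,0.4]
    - [0,0,0.3]
  roll: [0,0,0,0,0,0,0,0,0,0]
  jaw: [0.6,0.6,0.6,0.6,0.6,0.6,0.6,0.6,0.6,0.6]

```text
clock: 46.4
position: [0.6284, -0.0735, 0.0701]
tcp_rot: [0.707, 0.707, -0.002, -0.002]
ft_force: [-1.6, 0.6, -1.2]
grip_width: 0.033
```

Call:
arm_command:
  translation:
    - [0,0,0.1]
    - [0,0,0.06]
    - [0,0,0]
  roll: [0,0,0]
  jaw: [0.6,0.6,0.6]

```text
clock: 46.7
position: [0.6299, -0.0736, 0.0651]
tcp_rot: [0.707, 0.707, -0.0, -0.001]
ft_force: [0.8, 0.1, -0.2]
grip_width: 0.0332
```

Call:
arm_command:
  translation:
    - [0,0,0.07]
    - [0,0,0.06]
    - [0,0,0.05]
    - [0,0,0]
  roll: [0,0,0,0]
  jaw: [0.6,0.6,0.6,0.6]

```text
clock: 47.1
position: [0.6297, -0.0735, 0.0553]
tcp_rot: [0.707, 0.708, -0.001, -0.001]
ft_force: [-0.4, -0.2, -1.1]
grip_width: 0.0334
```

Call:
arm_command:
  translation:
    - [0,0,0.05]
    - [0,0,0]
    - [0,0,0]
  roll: [0,0,0]
  jaw: [0.6,0.6,0.6]

```text
clock: 47.4
position: [0.6299, -0.0735, 0.0543]
tcp_rot: [0.707, 0.708, -0.0, -0.001]
ft_force: [-3.4, -0.9, 6.3]
grip_width: 0.0332
```

Seated. I release, lift and go to adapter 4 at (.594,.275).

Call:
arm_command:
  translation:
    - [0,0,0]
    - [0,0,0]
    - [0,0,0]
    - [0,0,-0.4]
    - [0,0,-0.8]
    - [0,0,-0.8]
    - [0.4,-0.05,0]
    - [0.8,-0.09,0]
    - [0.9,-0.09,0]
    - [0.9,-0.09,0]
  roll: [0,0,0,0,0,0,0,0,0,0]
  jaw: [0.2,-0.2,-0.41,-0.41,-0.41,-0.41,-0.41,-0.41,-0.41,-0.41]

```text
clock: 48.4
position: [0.6136, 0.0776, 0.1531]
tcp_rot: [0.707, 0.707, -0.001, -0.001]
ft_force: [0.8, 0.6, -0.5]
grip_width: 0.0603
```

Call:
arm_command:
  translation:
    - [0.9,-0.09,0]
    - [0.9,-0.09,0]
    - [0.9,-0.09,0]
    - [0.8,-0.08,0]
    - [0.47,-0.05,0]
    - [0,0,0]
    - [0,0,0]
  roll: [0,0,0,0,0,0,0]
  jaw: [-0.41,-0.41,-0.41,-0.41,-0.41,-0.41,-0.41]

```text
clock: 49.1
position: [0.5935, 0.2751, 0.1531]
tcp_rot: [0.706, 0.708, -0.001, -0.001]
ft_force: [0.6, -0.1, 0.1]
grip_width: 0.0605
```

```bash
python3 st.py
```

```text
49.1 [4.330e-01 3.280e-01 2.730e-01 1.519e+00 1.000e-03 2.002e+00] [0.5935 0.2751 0.1531] phi 1.573 z [-0.003  0.    -1.   ] F [ 0.6 -0.1  0.1] 0.0605
```

Call:
arm_command:
  translation:
    - [0,0,0.5]
    - [0,0,0.6]
    - [0,0,0.5]
    - [0,0,0.35]
    - [0,0,0]
    - [0,0,0]
    - [0,0,0]
    - [0,0,0]
    - [0,0,0]
    - [0,0,0]
  roll: [0,0,0,0,0,0,0,0,0,0]
  jaw: [-0.41,-0.41,-0.41,-0.41,-0.41,0.1,0.5,0.6,0.6,0.6]

```text
clock: 50.1
position: [0.5942, 0.2749, 0.0578]
tcp_rot: [0.707, 0.707, 0.0, -0.0]
ft_force: [-0.1, -2.8, 6.7]
grip_width: 0.0331
```

```bash
python3 st.py
```

```text
50.1 [4.330e-01 3.440e-01 1.090e-01 1.336e+00 1.000e-03 2.003e+00] [0.5942 0.2749 0.0578] phi 1.5717 z [-0.     0.001 -1.   ] F [-0.1 -2.8  6.7] 0.0331
```

Call:
arm_command:
  translation:
    - [0,0,-0.4]
    - [0,0,-0.8]
    - [0,0,-0.76]
    - [-0.5,-0.17,0]
    - [-0.87,-0.3,0]
    - [-0.87,-0.3,0]
    - [-0.87,-0.3,0]
    - [-0.87,-0.3,0]
    - [-0.87,-0.3,0]
    - [-0.87,-0.3,0]
  roll: [0,0,0,0,0,0,0,0,0,0]
  jaw: [0.6,0.6,0.6,0.6,0.6,0.6,0.6,0.6,0.6,0.6]

```text
clock: 51.1
position: [0.4947, -0.0126, 0.1545]
tcp_rot: [0.707, 0.708, -0.0, -0.001]
ft_force: [1.3, 0.3, -0.6]
grip_width: 0.033
```

Call:
arm_command:
  translation:
    - [-0.87,-0.3,0]
    - [-0.76,-0.26,0]
    - [0,0,0]
    - [0,0,0.3]
    - [0,0,0.3]
    - [0,0,0.12]
    - [0,0,0]
    - [0,0,0]
  roll: [0,0,0,0,0,0,0,0]
  jaw: [0.6,0.6,0.6,0.6,0.6,0.6,0.6,0.6]

```text
clock: 51.9
position: [0.4675, -0.092, 0.1178]
tcp_rot: [0.706, 0.708, -0.001, -0.001]
ft_force: [0.4, 0.5, -0.2]
grip_width: 0.0328
```

Call:
arm_command:
  translation:
    - [0,0,0.08]
    - [0,0,0.08]
    - [0,0,0]
  roll: [0,0,0]
  jaw: [0.6,0.6,0.6]

```text
clock: 52.2
position: [0.4674, -0.0928, 0.1097]
tcp_rot: [0.707, 0.708, -0.001, -0.001]
ft_force: [0.1, -1.0, -1.2]
grip_width: 0.0332
```

Call:
arm_command:
  translation:
    - [0,0,0.05]
    - [0,0,0.05]
    - [0,0,0]
  roll: [0,0,0]
  jaw: [0.6,0.6,0.6]

```text
clock: 52.5
position: [0.468, -0.0932, 0.1073]
tcp_rot: [0.707, 0.707, -0.0, 0.0]
ft_force: [-4.6, -2.1, 15.8]
grip_width: 0.0332
```

It caught at the same height as adapter 2 (underside about .058, 16 N), so adapter 4 is a reject, and it can't be a third good one anyway. It goes in the bin's +y half at (.498,-.2305).

Call:
arm_command:
  translation:
    - [0,0,-0.4]
    - [0,0,-0.6]
    - [-0.45,0.1,0]
    - [-0.8,0.17,0]
    - [-0.8,0.17,0]
    - [-0.7,0.16,0]
    - [0,0,0]
    - [0,0,0]
  roll: [0,0,0,0,0,0,0,0]
  jaw: [0.6,0.6,0.6,0.6,0.6,0.6,0.6,0.6]

```text
clock: 53.3
position: [0.4975, -0.2307, 0.1543]
tcp_rot: [0.707, 0.707, -0.001, -0.002]
ft_force: [0.0, 1.4, -1.7]
grip_width: 0.033
```

```bash
python3 st.py; python3 two.py scene 80 130 150 130 e9
```

```text
53.3 [-0.434  0.071 -0.022  1.481  0.     1.137] [ 0.4975 -0.2307  0.1543] phi 1.5703 z [-0.003  0.002 -1.   ] F [ 0.   1.4 -1.7] 0.033
scale 4.615384615384615
```

View pics/e9.png

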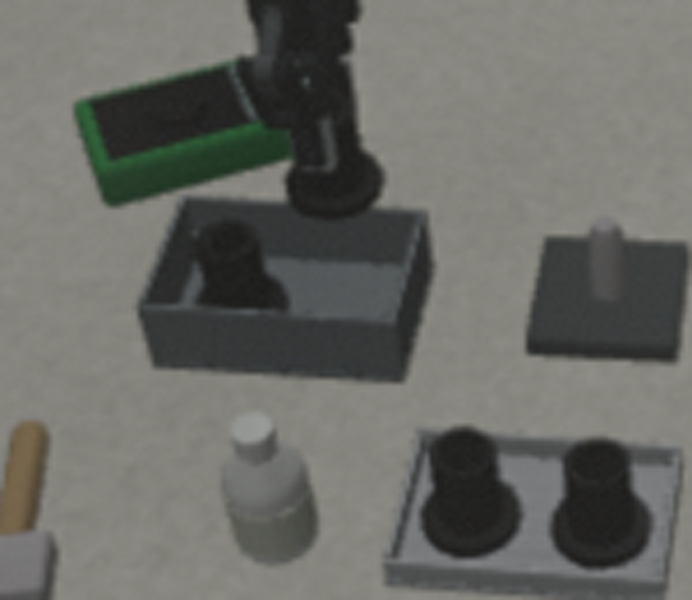

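Both good adapters stand in the tray at (470,490) and (600,500). The bin hasn't moved and its +y half is free. I lower adapter 4.

Call:
arm_command:
  translation:
    - [0,0,0.4]
    - [0,0,0.5]
    - [0,0,0.4]
    - [0,0,0.3]
    - [0,0,0.15]
    - [0,0,0.1]
    - [0,0,0]
  roll: [0,0,0,0,0,0,0]
  jaw: [0.6,0.6,0.6,0.6,0.6,0.6,0.6]

```text
clock: 54.05
position: [0.4976, -0.2299, 0.0625]
tcp_rot: [0.707, 0.708, -0.001, -0.001]
ft_force: [0.1, -0.8, -0.4]
grip_width: 0.033
```

Call:
arm_command:
  translation:
    - [0,0,0.08]
    - [0,0,0.06]
    - [0,0,0]
  roll: [0,0,0]
  jaw: [0.6,0.6,0.6]

```text
clock: 54.35
position: [0.4974, -0.2302, 0.0552]
tcp_rot: [0.707, 0.707, -0.001, -0.001]
ft_force: [0.2, -0.0, -1.2]
grip_width: 0.033
```

Call:
arm_command:
  translation:
    - [0,0,0.05]
    - [0,0,0]
    - [0,0,0]
    - [0,0,0]
    - [0,0,0]
    - [0,0,-0.4]
    - [0,0,-0.8]
    - [0,0,-0.8]
    - [0,0,0]
  roll: [0,0,0,0,0,0,0,0,0]
  jaw: [0.6,0.6,0.2,0,0,0,0,0,0]

```text
clock: 55.25
position: [0.4997, -0.2311, 0.1586]
tcp_rot: [0.707, 0.708, 0.001, 0.003]
ft_force: [-0.4, -0.0, -0.1]
grip_width: 0.0426
```

Call:
arm_command:
  translation:
    - [0,0,0]
    - [0,0,0]
    - [0,0,0]
    - [0,0,0]
    - [0,0,0]
    - [0,0,0]
    - [0,0,0]
    - [0,0,0]
    - [0,0,0]
    - [0,0,0]
  roll: [-1,-1,-1,-1,-1,-1,-1,-1,-1,-1]
  jaw: [0.3,0.3,0.3,0.3,0.3,0.3,0.3,0.3,0.3,0.3]

```text
clock: 56.25
position: [0.4976, -0.2301, 0.1521]
tcp_rot: [0.032, 0.999, 0.001, -0.002]
ft_force: [0.5, 0.0, 0.3]
grip_width: 0.0299
```

Call:
arm_command:
  translation:
    - [0,0,0]
    - [0,0,-0.4]
    - [0,0,0]
  roll: [-0.47,0,0]
  jaw: [0.3,0.3,0.3]

```text
clock: 56.55
position: [0.4985, -0.2305, 0.1743]
tcp_rot: [-0.0, 1.0, -0.0, -0.0]
ft_force: [0.1, -0.3, -0.2]
grip_width: 0.0298
```

```bash
python3 st.py
```

```text
56.55 [-0.433  0.07   0.015  1.516 -0.    -0.434] [ 0.4985 -0.2305  0.1743] phi -3.1408 z [-0. -0. -1.] F [ 0.1 -0.3 -0.2] 0.0298
```

Call:
arm_command:
  translation:
    - [0.17,0.9,0]
    - [0.17,0.9,0]
    - [0.17,0.9,0]
    - [0.17,0.9,0]
    - [0.17,0.9,0]
    - [0.17,0.9,0]
    - [0.12,0.6,0]
    - [0.05,0.25,0]
    - [0,0,0]
    - [0,0,0]
  roll: [0,0,0,0,0,0,0,0,0,0]
  jaw: [0.3,0.3,0.3,0.3,0.3,0.3,0.3,0.3,0.3,0.3]

```text
clock: 57.55
position: [0.4382, 0.0817, 0.1728]
tcp_rot: [-0.0, 1.0, 0.0, -0.001]
ft_force: [0.5, -0.7, -0.7]
grip_width: 0.03
```

```bash
python3 st.py
```

```text
57.55 [ 1.840e-01 -1.750e-01 -2.220e-01  1.526e+00  1.000e-03  1.830e-01] [0.4382 0.0817 0.1728] phi -3.1407 z [-0.003  0.    -1.   ] F [ 0.5 -0.7 -0.7] 0.03
```

Call:
arm_command:
  translation:
    - [0,0,0.5]
    - [0,0,0.5]
    - [0,0,0.4]
    - [0,0,0.22]
    - [0,0,0]
  roll: [0,0,0,0,0]
  jaw: [0.3,0.3,0.3,0.3,0.3]

```text
clock: 58.05
position: [0.4373, 0.0812, 0.0909]
tcp_rot: [0.0, 1.0, 0.0, -0.002]
ft_force: [0.1, 0.1, 1.2]
grip_width: 0.0299
```

Call:
arm_command:
  translation:
    - [0,0.15,0]
    - [0.04,0.15,0]
    - [0.05,0.15,0]
    - [0.06,0.15,0]
    - [0.06,0.12,0]
    - [0.05,0.11,0]
    - [0,0,0]
  roll: [0,0,0,0,0,0,0]
  jaw: [0.3,0.3,0.3,0.3,0.3,0.3,0.3]

```text
clock: 58.75
position: [0.4247, 0.1247, 0.0926]
tcp_rot: [-0.001, 1.0, 0.001, -0.001]
ft_force: [0.7, -0.9, 0.0]
grip_width: 0.0298
```

```bash
python3 st.py
```

```text
58.75 [ 0.284 -0.173 -0.375  1.37   0.002  0.282] [0.4247 0.1247 0.0926] phi -3.1396 z [-0.002  0.001 -1.   ] F [ 0.7 -0.9  0. ] 0.0298
```

Call:
arm_command:
  translation:
    - [0,0,-0.5]
    - [0,0,-0.8]
    - [0,0,-0.8]
    - [0,0,-0.3]
    - [0,-0.9,0]
    - [0,-0.9,0]
    - [0,-0.9,0]
    - [0,-0.9,0]
    - [0,-0.5,0]
    - [0,0,0]
  roll: [0,0,0,0,0,0,0,0,0,0]
  jaw: [0.3,0.3,0.3,0.3,0.3,0.3,0.3,0.3,0.3,0.3]

```text
clock: 59.75
position: [0.4252, -0.0839, 0.2122]
tcp_rot: [0.001, 1.0, 0.0, -0.001]
ft_force: [-1.2, 0.3, 0.2]
grip_width: 0.0295
```

```bash
python3 st.py; python3 two.py scene 60 130 330 200 f1; python3 two.py top 130 150 260 140 f2
```

```text
59.75 [-0.195 -0.199 -0.167  1.605 -0.    -0.192] [ 0.4252 -0.0839  0.2122] phi 3.1386 z [-0.002  0.    -1.   ] F [-1.2  0.3  0.2] 0.0295
scale 2.4242424242424243
scale 3.076923076923077
```

View pics/f1.png

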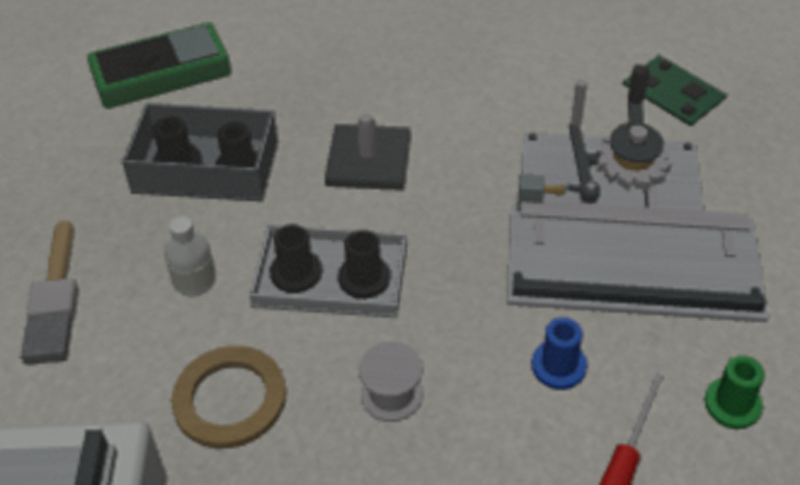

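View pics/f2.png

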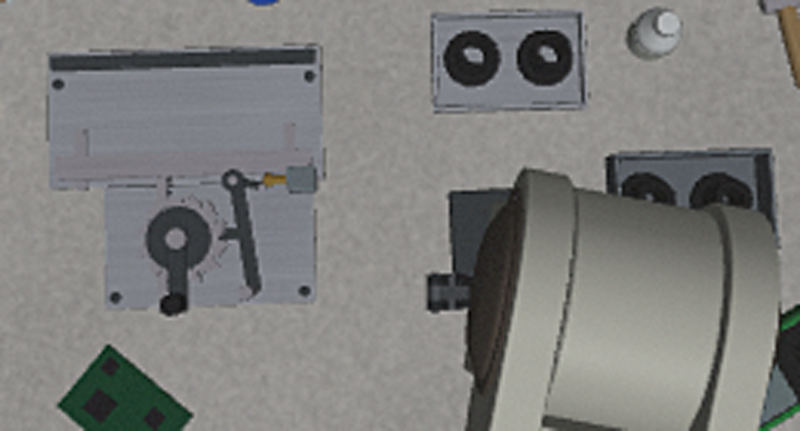

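The final pictures show both good adapters standing in the tray, both rejects in the bin, the crank pointing straight back with the bar clear, and the pawl lever back on the wheel at its starting angle. I compare the crank and pawl numbers once, then hand in.

```bash
python3 - <<'E'
from h import *
c=snap('scene');q=lambda u,v:(60+u/2.4242,130+v/2.4242)
k=ray(c,q(640,69),.112);h=ray(c,q(638,131),.07);p=ray(c,q(580,86),.096);print('knob',k.round(3),'hub',h.round(3),'post',p.round(3))
finish_job()
E
```

```text
knob [0.416 0.186 0.112] hub [0.464 0.189 0.07 ] post [0.431 0.126 0.096]
the job is handed in; nothing more can be done
```

The job is handed in at about 60 s of the 210 s allowed, and my last checks show it done as asked.

- **Pawl and drum:** I flicked the pawl off, then eased the crank back at about 0.45 rad/s. It met its stop at 182° in the world frame (180° in the clamp's frame plus its 2° yaw) with about 17 N, and the bar cleared the flanges.
- **Gauge results:** There were four adapters, numbered from the clamp's −y end.

| Adapter | Result on the pin | Placed in |
|---|---|---|
| 1 and 3 | Slid fully home: firm stop at the expected height | Tray, standing |
| 2 and 4 | Caught about 7 mm below the pin's top, with 27 N and 16 N upward | Deep bin |

  I tried adapter 2 a second time with the side force removed, and it caught at the same height.

- **Final state:** The last two pictures show both pairs in place, the crank straight back, the pawl on the wheel again and the other things unmoved.
- **Final measurement:** The knob measured at (.416,.186) and the pawl post at (.431,.126). That is within 5–8 mm of where they should be, which is about the scene camera's usual error here. I did not test the drum's stop again by force after the pawl went back on.

**Problems along the way:**
- The two camera views disagreed by about 5 mm. I averaged them and corrected by touch.
- Early on, joint 6 reached its range limit and left a 3° tool tilt. I cancelled it before touching anything.

I saw no knock to the tray or bin and no slackening of the grip.

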